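# Flip the mixing tile with a turner

## Task

The ceramic mixing tile has been left blue face up on the low rails of the draining stand. Take the steel turner by its handle, slide its blade under the tile between the rails and, with a quick turn of the wrist, flip the tile over the step so that it lies flat on the stand's upper bed, white face up; touch the tile only with the turner and keep it close over the stand. Then lay the turner back with its blade flat in the middle of the green mat, leaving the jar and the bottle alone.

Things in the scene. Friction and masses are not known exactly. Their poses are not given: they have to be found in the camera images.
- tile_center (a point): Centre of the loose ceramic tile, 90 (its x) x 84 (its y) x 8 mm thick, 0.13 kg. Its own z points out of the blue face (up at the start); the opposite face is white. It rests on the two rails of the stand's lower bay with its x about along the stand's x, its +y edge within about 7 mm of the step.
- stand: Fixed grey draining stand, 130 (x) x 225 (y) mm; x points away from the robot, y to its left, z up. Origin on the worktop below the edge of the step between lower bay and upper bed, half-way along x. Its base plate reaches from y = -100 to +125 mm, its top is 10 mm high.
- lower_bay (a point): Middle of the stand's lower bay, level with its rail tops, 30 mm above the worktop, 44 mm to the right of the step. Two aluminium rails along x, 116 mm long, 12 mm wide, 34 mm to either side of this point: 56 mm free between them, and 20 mm of height free down to the base plate, open at both ends so that a blade can slide in along x under the tile.
- upper_bed (a point): Middle of the flat top of the upper bed, 40 mm above the worktop, a block 124 (x) x 122 (y) mm. Its right side, 60 mm from this point, is the upright step face (stand y = 0), 10 mm above the rails: the tile's left edge can pivot against it when the right edge is lifted. A 6 mm high rim ends the bed 60 mm to the left.
- tile: The same tile; origin at the centre of its white face, z out of the blue face.
- turner: The loose steel turner, 0.12 kg; origin under the middle of its blade, x from handle to blade tip, z up out of the blade. It starts with the blade flat on the mat, handle towards the robot.
- turner_blade (a point): Centre of the top face of the turner's blade; the blade is 94 (x) x 46 (y) x 2.5 mm. Same axes as the turner. The neck rises steeply from about 50 mm behind this point.
- turner_grip (a point): Centre of the turner's black handle, a straight bar along the turner's x, 90 mm long, 18 mm wide (y), 20 mm high (z), flat sides; it lies 115 mm behind and 44.5 mm above the blade's centre. Same axes as the turner.
- mat_center (a point): Centre of the top of the fixed green mat, 170 (x) x 130 (y) x 4 mm, to the right of the stand.
- jar: Bystander: white ointment jar, 60 mm across, 42 mm high; origin at the centre of its underside.
- bottle: Bystander: brown glass bottle, 54 mm across, 120 mm high; origin at the centre of its underside.
There are look-alikes about, which are no part of the job. There is more than one size of the tile; the job needs the middle-sized.

How it is judged (in metres and radians):
On the way:
1. the turner lifts the tile's edge and tips it up (contact force between tile and turner above 0.05 N and angle between tile_center's own z axis and vertical above 0.5 rad), for 0.02 s.
At the end, for the whole second after the job is handed in: The tile lies at rest white face up (within 0.1 rad of level) on the upper bed, its centre within 35 mm of the bed's middle along the stand's x and 15 to 85 mm from the step edge along y; the turner lies level (0.1 rad) on the mat at rest, its blade's centre within 40 mm of the mat's centre (angle between tile_center's own z axis and vertical above 3.04 rad and x of tile_center in the frame of stand between -0.035 and 0.035 m and y of tile_center in the frame of stand between 0.015 and 0.085 m and z of tile_center in the frame of stand below 0.05 m and linear speed of each of tile, turner below 0.02 m/s and contact force between tile and turner below 0.05 N and horizontal distance between turner_blade and mat_center below 0.04 m and angle between turner_blade's own z axis and vertical below 0.1 rad and height (world z) of turner_blade below 0.012 m); the robot touches nothing.
It fails at once if the gripper or arm touches the tile (contact force between any of the fingers, the arm and tile above 0.3 N).
It fails at once if the tile is raised or thrown high (its centre above 200 mm) (height (world z) of tile_center above 0.2 m).
It fails at once if the tile falls off the stand (height (world z) of tile_center below 0.025 m).
It fails at once if the jar or the bottle is moved by more than 30 mm (distance of any of jar, bottle from where it was at the start of the episode above 0.03 m).
It also fails if it takes over 48 s, if anything falls off the work surface, if the arm or the gripper's body presses on something with over 40 N, if the wrist force passes 120 N, or if a joint passes its speed limit or range.

## Robot

A 6-joint arm with a two-finger parallel gripper is mounted at the origin on a cart in front of the work surface, level with it; the furniture and walls round the work are solid. World frame = base frame: x ahead of the robot, y to its left, z up, the work surface at z = 0. Lengths are in m, angles in degrees, forces in N, time in s.
With the tool pointing down it reaches from about 0.25 to 0.725 m from the base axis. Payload 9.7 kg.
Tool frame: the origin (TCP) lies where the fingers leave the gripper's body, on its centre line; the fingertips stand 73 mm ahead of it and the grasp point (between the pads) lies 54 mm ahead of it; y points along the fingers, x is the direction in which the jaws open and shut, and the axes are right-handed (so a half turn about y gives the same grasp; the last joint's range is limited). The gripper opens to 85 mm and grips with 20 to 120 N. Pads are 22 mm wide; open, the fingers measure 114 mm over their backs; the gripper's body (76 mm by 85 mm) begins 54 mm behind the grasp point. The pads swing forward as they close: fully open they stand 13 mm farther back than shut.
Start: joints at [-75.745, 4.979, 10.078, 95.1, 0, 90], TCP at [0.135, -0.533, 0.304] pointing down, gripper open.
Joint ranges: [-179.16, 179.16], [-48.56, 103.87], [-65.8, 70.77], [-126.05, 130.52], [-82.76, 87.17], [-180, 180]. Speed limits (degrees/s): [127.2, 127.2, 147.25, 180, 180, 180].

## Interface

Orientations are given as [roll, pitch, yaw] about the fixed x, y, z axes, in that order (R = Rz(yaw) Ry(pitch) Rx(roll)).
In Python, from workcell import sensors, imaging, bot, models gives the robot as it stands.
- The arm moves only by the tool arm_command, never from a script. Its argument "rows" is one flat list of numbers, 7 for each row, row after row: the shift along the tool's x, y, z in cm, then the turn, a rotation vector about the tool's x, y, z in degrees, then the gripper's target within -1 to 1 (fully open at 1, half-way at 0, shut at -1). A call has 1 to 12 rows; each row is the pose to reach, as a shift and turn from the pose commanded when the call began, along the tool's axes at that moment; what a row does not reach only later rows make up. A row lasts 1/12 s, in which the tool goes at most 41.7 mm and 7.16 degrees, less where a joint would pass 70% of its speed; a pose out of reach is approached as far as the arm can. A call with a gripper value outside its range is refused whole. The fingers move at their own pace and stop on an object; "force" is the grip in N (left out, the last holds). Time passes only in rows, so rows that repeat a pose let the fingers close. It gives the time, the measured TCP pose, the force and the opening at its end, in the units of the state.
- sensors.get_obs(): the state, without advancing time (a new reading comes with each control period).
- imaging.camera(name): name is "scene" or "top" or "wrist"; returns a dict with "pixels" (420x560x3 uint8, blue, green, red), "z_map" (420x560 float32, m along the optical axis (not along the pixel's ray), 0 where there is no reading), "camera_matrix" (3x3 intrinsics, pixels), "world_from_camera" (4x4, takes a point from camera to world coordinates). Camera axes: x right, y up, looking along -z (the intrinsics and any distortion apply to the point x, -y, -z); pixel columns grow to the right and rows downward; lengths in m; the calibration is good to about 2 mm. A picture is of the moment at which its call begins.
- bot.job_done(): hands the job in, once; it reports no verdict.
Trained networks look in the newest picture that a camera, given by its name, has taken for a name from the list of things; names that differ only in an ending like _2 or _b are one class to them, and where a whole thing is asked for, a point or a joint stands for the part that bears it (a point fixed in the world has none). Each returns a list of dicts, best first, with "conf" (0 to 1); they miss things now and then, are a little off and sometimes report something else, mostly with a low value. They report only what shows in the picture. A call takes as long as a camera call. They do not tell look-alikes from the thing itself.
- models.search_frame(thing, camera): "extent" ([centre column, centre row, width, height] in pixels, round what is visible of it).
- models.spot_point(thing, camera): "location" ([column, row] in pixels: a listed point, or the origin of a listed thing).
The state is a dict: "time": time; "q": joint angles; "qd": joint speeds; "joint_efforts": joint torques, N m; "ee_pos": TCP position; "tcp_rot": TCP orientation; "wrist_force": force on the tool from outside, world axes, zero at the start; "torque": the same for the moment, N m; "opening": finger opening in m.
Only numpy, scipy, OpenCV 4.12 (cv2) and the standard library are available. Lean on these libraries where they do the work, as an engineer would, in place of code of your own. Each camera call takes 0.05 s, during which the arm holds its last target.

## Working session

There is one attempt and no reset: what is moved stays moved. The work goes in short steps, Python scripts to look and compute and a tool call to move; the robot and the scene stay as the last step left them, time stands still between calls to the robot, and variables do not carry over. Pictures are saved under pics/ and viewed, and the job is handed in when it is done.

Besides the shell and the picture viewer there is one more tool, called as name(argument=value, ...) on one line, values as JSON. arm_command: Moves the arm, as the interface text tells. Its arguments: {"type":"object","properties":{"rows":{"type":"array","items":{"type":"number"}},"force":{"type":"number"}},"required":["rows"]}

```bash
ls; mkdir -p pics; python3 - <<'E'
from workcell import sensors, imaging, bot, models
import cv2,numpy as np
o=sensors.get_obs();print(o)
for n in ["scene","top","wrist"]:
    c=imaging.camera(n);cv2.imwrite(f"pics/{n}0.png",c["pixels"]);np.savez(f"{n}0.npz",**c)
    print(n,c["camera_matrix"],c["world_from_camera"].round(3))
E
```

```text
pics
{'time': 0.0, 'q': array([-7.57462047e+01,  5.01035387e+00,  1.00332291e+01,  9.50994475e+01,
       -2.19349526e-04,  9.00006235e+01]), 'qd': array([ 0.06371058,  0.05494436, -0.00540261, -0.01643691,  0.03403678,
        0.1044385 ]), 'joint_efforts': array([-2.22994968e-03, -5.20389998e+01,  4.64802969e+01,  1.63462147e-02,
       -1.50396418e-04,  1.07417614e-05]), 'ee_pos': array([ 0.13538438, -0.53293262,  0.3031792 ]), 'tcp_rot': array([-9.00002202e+01,  7.65722579e-02, -7.57468281e+01]), 'wrist_force': array([-0.44087805, -0.60646693,  0.21655119]), 'torque': array([0.00146539, 0.03351307, 0.01776155]), 'opening': 0.08540678320445214}
scene [[452.67447767   0.         277.61984737]
 [  0.         452.67447767 213.31895638]
 [  0.           0.           1.        ]] [[-0.797  0.233 -0.558 -0.264]
 [-0.604 -0.318  0.731  0.998]
 [-0.007  0.919  0.394  0.642]
 [ 0.     0.     0.     1.   ]]
top [[404.74133585   0.         282.63929388]
 [  0.         404.74133585 214.60277465]
 [  0.           0.           1.        ]] [[-0.109  0.968 -0.227  0.321]
 [-0.994 -0.107  0.018 -0.052]
 [-0.007  0.228  0.974  1.121]
 [ 0.     0.     0.     1.   ]]
wrist [[303.43580057   0.         281.07407964]
 [  0.         303.43580057 207.60715278]
 [  0.           0.           1.        ]] [[ 0.247  0.928  0.279  0.206]
 [-0.969  0.236  0.071 -0.517]
 [-0.    -0.288  0.958  0.373]
 [ 0.     0.     0.     1.   ]]
```

View pics/top0.png

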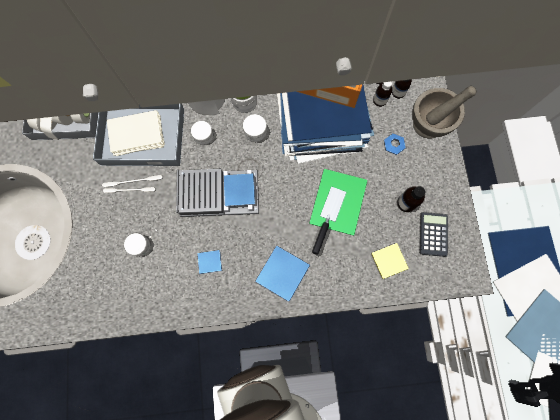

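View pics/scene0.png

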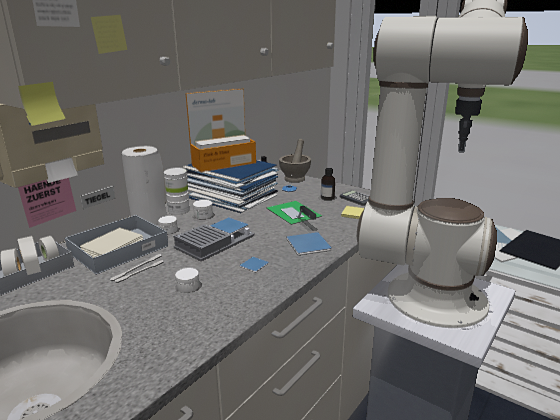

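View pics/wrist0.png

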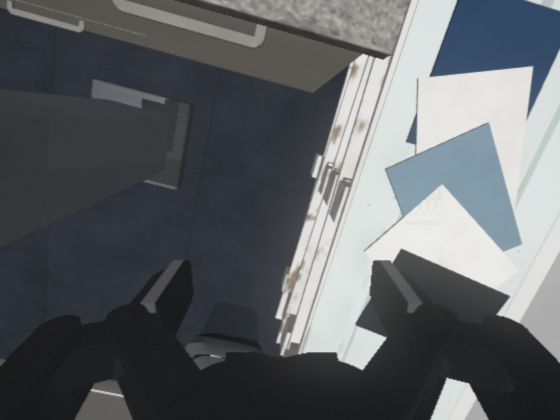

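```bash
cat > h.py <<'E'
import numpy as np,cv2
def load(n): return dict(np.load(n+".npz"))
def cloud(c):
    K=c["camera_matrix"];z=c["z_map"];h,w=z.shape
    u,v=np.meshgrid(np.arange(w),np.arange(h))
    P=np.stack([(u-K[0,2])/K[0,0]*z,-(v-K[1,2])/K[1,1]*z,-z,np.ones_like(z)],-1)
    W=P@c["world_from_camera"].T
    W=W[...,:3]; W[z==0]=np.nan
    return W
def px_plane(c,u,v,zz):
    K=c["camera_matrix"];T=c["world_from_camera"]
    d=T[:3,:3]@np.array([(u-K[0,2])/K[0,0],-(v-K[1,2])/K[1,1],-1]);o=T[:3,3]
    return o+d*(zz-o[2])/d[2]
def proj(c,p):
    T=c["world_from_camera"];q=T[:3,:3].T@(np.array(p)-T[:3,3]);K=c["camera_matrix"]
    return np.array([K[0,0]*q[0]/-q[2]+K[0,2],K[1,1]*-q[1]/-q[2]+K[1,2]])
def crop(c,u0,v0,u1,v1,s,fn):
    cv2.imwrite(fn,cv2.resize(c["pixels"][v0:v1,u0:u1],None,fx=s,fy=s,interpolation=cv2.INTER_CUBIC))
E
python3 - <<'E'
from h import *
c=load("top0");crop(c,165,155,305,255,5,"pics/crop_stand.png");crop(c,290,160,430,260,5,"pics/crop_mat.png")
W=cloud(c)
np.set_printoptions(precision=3,suppress=True,linewidth=200)
for v in (175,185,190,200,210):
    print(v,W[v,174:264:3,2])
from workcell import models
for t in ["tile_center","stand","lower_bay","upper_bed","tile","turner","turner_blade","turner_grip","mat_center","jar","bottle"]:
    for d in models.spot_point(t,"top")[:4]:
        u,v=d["location"];print(t,round(d["conf"],2),np.round([u,v],1),W[int(round(v)),int(round(u))])
E
```

```text
175 [ 0.     0.044  0.039  0.038  0.043  0.043  0.036  0.043  0.042  0.043  0.037  0.041  0.041  0.043  0.041  0.04   0.023  0.039  0.042  0.039  0.036  0.038  0.039  0.04   0.036  0.043  0.039  0.013
 -0.    -0.005]
185 [0.001 0.046 0.043 0.037 0.042 0.039 0.038 0.04  0.045 0.043 0.039 0.044 0.04  0.042 0.039 0.042 0.02  0.036 0.039 0.038 0.034 0.039 0.037 0.039 0.036 0.036 0.038 0.011 0.003 0.   ]
190 [ 0.002  0.049  0.042  0.042  0.042  0.041  0.039  0.037  0.038  0.039  0.041  0.04   0.039  0.041  0.043  0.037  0.023  0.036  0.038  0.038  0.037  0.038  0.034  0.036  0.039  0.036  0.035  0.011
 -0.001 -0.003]
200 [-0.003  0.046  0.037  0.04   0.04   0.047  0.041  0.039  0.04   0.041  0.042  0.041  0.039  0.038  0.042  0.042  0.026  0.035  0.038  0.037  0.037  0.039  0.039  0.034  0.041  0.04   0.041  0.013
 -0.002  0.001]
210 [-0.002  0.045  0.041  0.041  0.039  0.036  0.04   0.039  0.039  0.038  0.04   0.04   0.04   0.039  0.043  0.041  0.021  0.025  0.018  0.007  0.01   0.009  0.003  0.01   0.014  0.015  0.013  0.009
  0.007 -0.   ]
tile_center 0.88 [281.3 275.8] [ 0.41  -0.05   0.008]
tile_center 0.73 [207.9 260.6] [0.473 0.146 0.006]
tile_center 0.68 [239.4 189.2] [0.66  0.041 0.039]
stand 0.78 [221.6 194.2] [0.656 0.092 0.022]
lower_bay 0.56 [236.1 185.8] [0.67  0.049 0.037]
upper_bed 0.91 [197.9 188.9] [0.672 0.155 0.04 ]
upper_bed 0.43 [240.3 188.5] [0.663 0.038 0.038]
tile 0.93 [237.3 188.5] [0.663 0.046 0.041]
tile 0.7 [209.4 258.7] [0.478 0.143 0.008]
tile 0.69 [280.6 272. ] [ 0.421 -0.051  0.009]
tile 0.35 [224.2 192.7] [0.653 0.084 0.038]
turner 0.98 [332.9 203.3] [ 0.6   -0.219  0.002]
turner_blade 0.67 [236.5 188. ] [0.664 0.049 0.039]
turner_grip 0.7 [321.4 238.2] [ 0.493 -0.166  0.064]
mat_center 0.64 [337.2 198.8] [ 0.609 -0.232  0.007]
jar 0.6 [140.8 247.7] [0.523 0.318 0.041]
jar 0.22 [223.8 192.7] [0.653 0.084 0.038]
bottle 0.71 [405.5 201.5] [ 0.563 -0.403  0.075]
```

View pics/crop_stand.png

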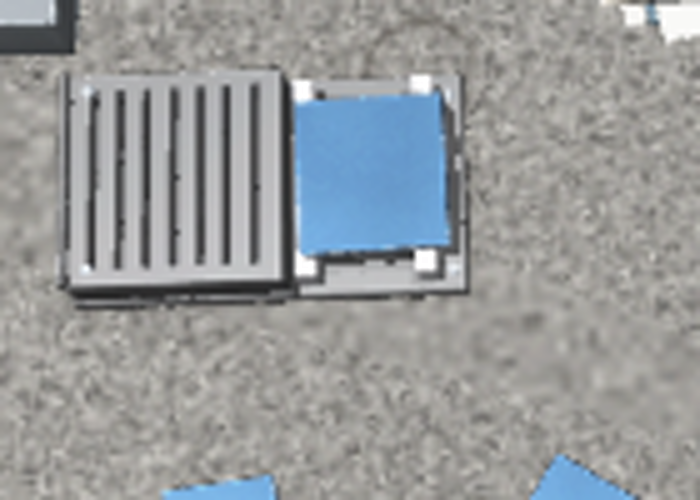

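View pics/crop_mat.png

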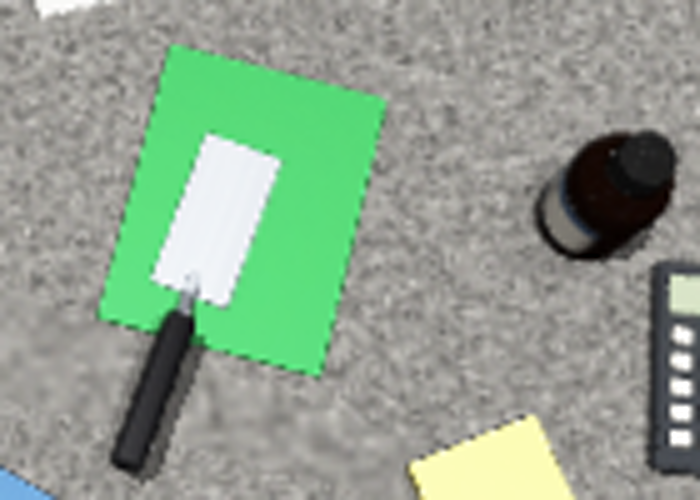

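```bash
python3 - <<'E'
from h import *
np.set_printoptions(precision=4,suppress=True,linewidth=200)
for n in ["top0","scene0"]:
    c=load(n);W=cloud(c);hsv=cv2.cvtColor(c["pixels"],cv2.COLOR_BGR2HSV).astype(int)
    H,S,V=hsv[...,0],hsv[...,1],hsv[...,2]
    inb=lambda x0,x1,y0,y1:(W[...,0]>x0)&(W[...,0]<x1)&(W[...,1]>y0)&(W[...,1]<y1)
    M={"tile":((H>95)&(H<120)&(S>90)&inb(.58,.74,-.02,.1),.038),
       "mat":((((H>45)&(H<80)&(S>100))|((S<60)&(V>190)))&inb(.5,.72,-.33,-.12),.004),
       "blade":((S<60)&(V>170)&inb(.5,.7,-.3,-.15),.0065),
       "handle":((V<70)&inb(.42,.58,-.25,-.1)&(W[...,2]>.03),.061)}
    for k,(m,z) in M.items():
        m=m.astype(np.uint8)
        nl,l,st,ce=cv2.connectedComponentsWithStats(m)
        if nl<2: print(k,"none");continue
        i=1+np.argmax(st[1:,4]);ys,xs=np.where(l==i)
        P=np.array([px_plane(c,x,y,z)[:2] for x,y in zip(xs,ys)],np.float32)
        # pixel outline corners
        r=cv2.minAreaRect(P*1000)
        print(n,k,len(xs),"rect",np.round(r[0],1),np.round(r[1],1),round(r[2],1),"mean",P.mean(0),"z med",np.nanmedian(W[ys,xs,2]), "px",ce[i].round(1))
    # stand
    m=inb(.55,.76,-.05,.24)&(W[...,2]>.033)
    P=W[m]
    r=cv2.minAreaRect((P[:,:2]*1000).astype(np.float32));print("stand>33",r)
    b=inb(.55,.76,.085,.24)&(W[...,2]>.033)
    P=W[b];r=cv2.minAreaRect((P[:,:2]*1000).astype(np.float32));print("bed",r,np.nanmedian(P[:,2]))
    for nm,(x0,x1,y0,y1) in {}.items(): pass
E
```

```text
top0 tile 887 rect [659.7  41.2] [83.3 87.9] 87.9 mean [0.6597 0.0417] z med 0.03812563036941041 px [238.8 189.2]
top0 mat 2540 rect [ 603.7 -234.9] [129.8 169.8] 68.2 mean [ 0.6035 -0.2353] z med 0.004452598813970199 px [338.4 201.2]
top0 blade 511 rect [ 597.6 -217.8] [45.7 93.7] 62.5 mean [ 0.5972 -0.2178] z med 0.0066010828198868055 px [332.7 203.6]
top0 handle 222 rect [ 494.6 -163.6] [17.9 89.8] 62.3 mean [ 0.4936 -0.1632] z med 0.060137027709892044 px [320.  238.2]
stand>33 ((666.3084106445312, 96.52345275878906), (289.6272277832031, 125.35232543945312), 86.88850402832031)
bed ((669.8984375, 162.51866149902344), (157.43809509277344, 125.35433197021484), 86.89330291748047) 0.618629851457715
scene0 tile 292 rect [661.3  41.5] [82.9 88.2] 87.4 mean [0.6609 0.0424] z med 0.038686776730519956 px [229.1 224.9]
scene0 mat 486 rect [ 606.8 -236.2] [130.5 171.3] 68.3 mean [ 0.6177 -0.2253] z med 0.005398569108360951 px [288.9 211.6]
scene0 blade 114 rect [ 601.1 -220.2] [44.5 94.5] 62.4 mean [ 0.6061 -0.2204] z med 0.007382854835161767 px [290.7 212. ]
scene0 handle 105 rect [ 485.6 -148.1] [ 30.6 112.4] 63.4 mean [ 0.4861 -0.1483] z med 0.059056205165880615 px [307.7 212.1]
stand>33 ((665.57275390625, 97.49227905273438), (288.8980407714844, 128.3325958251953), 85.35467529296875)
bed ((671.5639038085938, 161.8753662109375), (158.83428955078125, 128.7235107421875), 86.44368743896484) 0.5640418750098243
```

```bash
python3 - <<'E'
from h import *
np.set_printoptions(precision=4,suppress=True,linewidth=200)
c=load("top0");W=cloud(c)
m=(W[...,0]>.58)&(W[...,0]<.76)&(W[...,1]>.0)&(W[...,1]<.24)&(W[...,2]>.032)&(W[...,2]<.052)
hsv=cv2.cvtColor(c["pixels"],cv2.COLOR_BGR2HSV).astype(int)
blue=(hsv[...,0]>95)&(hsv[...,0]<120)&(hsv[...,1]>90)
# bed
l=cv2.connectedComponentsWithStats((m&~blue&(W[...,1]>.085)).astype(np.uint8))
i=1+np.argmax(l[2][1:,4]);ys,xs=np.where(l[1]==i)
P=np.array([px_plane(c,x,y,.04)[:2] for x,y in zip(xs,ys)],np.float32)*1000
r=cv2.minAreaRect(P);print("bed",r)
# robust edges at stand yaw th
for th in np.radians([-4,-3,-2,-1]):
    a=P@np.array([np.cos(th),np.sin(th)]);b=P@np.array([-np.sin(th),np.cos(th)])
    print(np.degrees(th),np.percentile(a,[0,1,99,100]),np.percentile(b,[0,1,99,100]))
# base plate / white rail ends
Pw=[]
white=(hsv[...,1]<40)&(hsv[...,2]>215)&(W[...,0]>.58)&(W[...,0]<.75)&(W[...,1]>-.02)&(W[...,1]<.1)
n,lab,st,ce=cv2.connectedComponentsWithStats(white.astype(np.uint8))
for k in range(1,n): print(st[k],ce[k],px_plane(c,*ce[k],.03))
# crop corners by eye (upper bed top face)
for u,v in [(280,72),(284,278),(68,290),(68,75),(460,75),(466,290)]:
    z=.04 if u<300 else .01
    print(u,v,px_plane(c,165+(u+.5)/5-.5,155+(v+.5)/5-.5,z))
b=load("top0")["pixels"][160:225,170:265]
E
```

```text
bed ((667.9352416992188, 153.60446166992188), (125.7121353149414, 126.00347900390625), 85.75265502929688)
-4.0 [592.7209 594.7016 717.2295 718.6035] [136.7061 136.9542 261.4548 262.6386]
-3.0000000000000004 [595.7465 597.8876 720.6897 722.5365] [124.1911 125.4421 250.7893 250.9904]
-2.0 [598.5055 601.051  723.9287 726.7609] [111.6383 113.8917 239.4064 240.185 ]
-1.0 [600.4942 603.5772 727.2853 730.7639] [ 99.0514 102.0438 227.7857 229.5429]
[224 171   3   4  11] [225.0909 172.5455] [0.7155 0.0769 0.03  ]
[247 170   4   4  14] [248.6429 171.2857] [0.7118 0.0101 0.03  ]
[254 173   1   2   2] [254.  173.5] [ 0.7035 -0.0045  0.03  ]
[224 197   1   1   1] [224. 197.] [0.6439 0.0855 0.03  ]
[224 200   1   1   1] [224. 200.] [0.6353 0.0861 0.03  ]
[224 205   4   5  15] [225.2667 207.5333] [0.6132 0.0843 0.03  ]
[248 205   4   4  16] [249.5 206.5] [0.6087 0.0169 0.03  ]
[255 208   2   2   3] [255.3333 208.3333] [0.6017 0.0013 0.03  ]
280 72 [0.7238 0.0876 0.04  ]
284 278 [0.6041 0.0942 0.04  ]
68 290 [0.6105 0.213  0.04  ]
68 75 [0.7354 0.2068 0.04  ]
460 75 [ 0.7216 -0.0122  0.01  ]
466 290 [ 0.5937 -0.0035  0.01  ]
```

```bash
cat >> h.py <<'E'
from scipy.spatial.transform import Rotation as Ro
import json,os
def getobs():
    from workcell import sensors
    o=sensors.get_obs()
    with open("log.jsonl","a") as f: f.write(json.dumps({k:np.asarray(v).tolist() for k,v in o.items()})+"\n")
    return o
def delta(p0,R0,p1,R1):
    d=R0.inv().apply(np.array(p1)-p0)*100; rv=(R0.inv()*R1).as_rotvec(degrees=True)
    return np.round(np.r_[d,rv],2)
def rpy(r): return Ro.from_euler("xyz",r,degrees=True)
def toolR(xax,yax):
    x=np.array(xax,float);y=np.array(yax,float);x/=np.linalg.norm(x);y/=np.linalg.norm(y)
    return Ro.from_matrix(np.stack([x,y,np.cross(x,y)],1))
E
python3 - <<'E'
from h import *
o=getobs();R=rpy(o["tcp_rot"])
print(delta(o["ee_pos"],R,[.30,-.30,.28],R*Ro.from_rotvec([0,30,0],degrees=True)))
print(delta(o["ee_pos"],R,[.30,-.30,.28],R*Ro.from_rotvec([0,30,0],degrees=True)*Ro.from_rotvec([0,0,15],degrees=True)))
E
```

```text
[-18.54   2.39  21.69   0.    30.    -0.  ]
[-18.54   2.39  21.69   3.93  29.83  14.65]
```

arm_command(rows=[-9,1,11,0,15,0,1,-18.5,2.4,21.7,0,30,0,1,-18.5,2.4,21.7,0,30,0,1,-18.5,2.4,21.7,0,30,0,1,-18.5,2.4,21.7,0,30,0,1,-18.5,2.4,21.7,0,30,0,1,-18.5,2.4,21.7,0,30,0,1])

```text
time: 1.28
ee_pos: [0.2986, -0.3017, 0.2802]
tcp_rot: [-90.0, -0.0, -105.8]
wrist_force: [1.3, -0.5, 0.1]
opening: 0.0853
```

```bash
python3 - <<'E'
from h import *
np.set_printoptions(precision=4,suppress=True,linewidth=200)
o=getobs();print(o["q"],o["ee_pos"],o["tcp_rot"],o["joint_efforts"])
E
```

```text
[-45.2976 -12.5873  -9.1741  93.3707   0.0034 150.5085] [ 0.2986 -0.3017  0.2802] [ -89.9614   -0.0179 -105.8061] [-10.4514 -32.7058  47.4249   0.8658  -0.1058  -1.7638]
```

```bash
python3 - <<'E'
from h import *
o=getobs();R=rpy(o["tcp_rot"])
R1=R*Ro.from_rotvec([0,-84,0],degrees=True)
print(delta(o["ee_pos"],R,[.35,-.18,.25],R1))
E
```

```text
[-13.11   3.02   1.63   0.   -84.     0.  ]
```

arm_command(rows=[-13.1,3,1.6,0,-84,0,1,-13.1,3,1.6,0,-84,0,1,-13.1,3,1.6,0,-84,0,1,-13.1,3,1.6,0,-84,0,1,-13.1,3,1.6,0,-84,0,1,-13.1,3,1.6,0,-84,0,1,-13.1,3,1.6,0,-84,0,1,-13.1,3,1.6,0,-84,0,1,-13.1,3,1.6,0,-84,0,1,-13.1,3,1.6,0,-84,0,1,-13.1,3,1.6,0,-84,0,1,-13.1,3,1.6,0,-84,0,1])

```text
time: 2.28
ee_pos: [0.349, -0.1816, 0.2503]
tcp_rot: [-90.0, -0.0, -21.4]
wrist_force: [-0.7, 0.6, -0.3]
opening: 0.0852
```

```bash
python3 - <<'E'
from h import *
np.set_printoptions(precision=4,suppress=True,linewidth=200)
o=getobs();R=rpy(o["tcp_rot"]);print(o["q"],o["ee_pos"],o["tcp_rot"])
ps=np.radians(-27.7);tx=np.array([np.cos(ps),np.sin(ps),0]);ty=np.array([-np.sin(ps),np.cos(ps),0]);z=np.array([0,0,1.])
d=np.cos(np.pi/4)*(tx-z); g=np.array([.4956,-.1642,.051])
R1=toolR(ty,d);print(delta(o["ee_pos"],R,g-.154*d,R1),g-.154*d)
E
```

```text
[-27.4916 -17.2677 -16.1889  91.0619  -0.0007  83.874 ] [ 0.349  -0.1816  0.2503] [-90.0025  -0.0167 -21.3656]
[  2.19   9.04   8.16 -36.54 -79.   -32.71] [ 0.3992 -0.1136  0.1599]
```

arm_command(rows=[2.2,9,8.2,-36.5,-79,-32.7,1,2.2,9,8.2,-36.5,-79,-32.7,1,2.2,9,8.2,-36.5,-79,-32.7,1,2.2,9,8.2,-36.5,-79,-32.7,1,2.2,9,8.2,-36.5,-79,-32.7,1,2.2,9,8.2,-36.5,-79,-32.7,1,2.2,9,8.2,-36.5,-79,-32.7,1,2.2,9,8.2,-36.5,-79,-32.7,1,2.2,9,8.2,-36.5,-79,-32.7,1,2.2,9,8.2,-36.5,-79,-32.7,1,2.2,9,8.2,-36.5,-79,-32.7,1,2.2,9,8.2,-36.5,-79,-32.7,1])

```text
time: 3.28
ee_pos: [0.412, -0.1139, 0.158]
tcp_rot: [-131.4, -1.8, 56.0]
wrist_force: [0.2, 0.1, 0.5]
opening: 0.0854
```

```bash
python3 - <<'E'
from h import *
np.set_printoptions(precision=4,suppress=True,linewidth=200)
o=getobs();R=rpy(o["tcp_rot"]);print(o["q"],o["ee_pos"],o["tcp_rot"],R.as_matrix())
E
```

```text
[ -7.6601 -48.5704 -53.4665  46.2875 -15.844   21.4502] [ 0.412  -0.1139  0.158 ] [-131.4163   -1.79     55.9529] [[ 0.5596  0.5612 -0.6098]
 [ 0.8282 -0.351   0.437 ]
 [ 0.0312 -0.7496 -0.6612]]
```

```bash
cat > kin.py <<'E'
from h import *
from scipy.optimize import least_squares
D2R=np.pi/180
SG=[1.0]
def fk(q,k):
    h,r0,L1,L2,f,e,D=k
    q=np.asarray(q)*D2R
    # frame: radial x, lateral y, up z rotated by q1
    A=Ro.from_euler('z',q[0])
    al=q[1]; el=q[2]-q[1]
    P=np.array([r0+L1*np.sin(al)+L2*np.cos(el)-f*np.sin(el),0,h+L1*np.cos(al)+L2*np.sin(el)+f*np.cos(el)])
    p=q[3]-q[2]+q[1]
    B=A*Ro.from_euler('y',p)   # x-> (cos p,0,-sin p)
    C=B*Ro.from_euler('z',SG[0]*q[4])
    d=C.apply([1,0,0])
    pos=A.apply(P)+B.apply([e,0,0])+D*d
    # tool: at q5=0,p=90,q6=90: tool x radial ; y=d
    # base roll: C axes: x=d, y=lateral, z = (sin p,0,cos p)->radial at p=90
    a=q[5]-np.pi/2
    x0=C.apply([0,0,1]); R0=toolR(x0,d)
    R=R0*Ro.from_rotvec([0,a,0])
    return pos,R
def logd():
    s=[json.loads(l) for l in open("log.jsonl")]
    return s
if __name__=="__main__":
    np.set_printoptions(precision=4,suppress=True,linewidth=200)
    S=logd()
    for sg in (1,-1):
        SG[0]=sg
        def res(k):
            out=[]
            for s in S: out+=list(fk(s["q"],k)[0]-s["ee_pos"])
            out+=list(1e-4*(np.array(k)-[.3,0,.4,.4,0,.1,.15]))
            return np.array(out)
        r=least_squares(res,[.3,0,.4,.4,0,.1,.15])
        print(sg,r.x,np.abs(r.fun[:-7]).max())
        for s in S: print((fk(s["q"],r.x)[1].inv()*rpy(s["tcp_rot"])).magnitude()*57.3, fk(s["q"],r.x)[0]-s["ee_pos"])
E
python3 kin.py
```

```text
1 [ 0.16   -0.      0.4201  0.5188  0.0361  0.1443  0.2124] 2.3791441094989096e-08
2.7362181287490384e-14 [-0.  0.  0.]
7.849527267302933e-14 [ 0. -0. -0.]
7.849527267302933e-14 [ 0. -0. -0.]
1.2344780893287769e-14 [-0.  0. -0.]
1.3306194901586282e-14 [-0.  0.  0.]
-1 [ 0.2783  0.0438  0.4036  0.4662 -0.07    0.5616 -0.2119] 0.002405011336612639
0.0007560838821247203 [-0.0002  0.0006 -0.0016]
0.0067714256046730635 [ 0.0008 -0.0008  0.0001]
0.0067714256046730635 [ 0.0008 -0.0008  0.0001]
0.0014236843583782033 [-0.0017  0.0009  0.0024]
31.690329604833778 [ 0.0004  0.0001 -0.001 ]
```

```bash
cat > ik.py <<'E'
from kin import *
SG[0]=1
KP=None
def kparams():
    global KP
    if KP is None:
        S=logd()[:5]
        def res(k):
            out=[]
            for s in S: out+=list(fk(s["q"],k)[0]-s["ee_pos"])
            return np.r_[out,1e-4*(np.array(k)-[.3,0,.4,.4,0,.1,.15])]
        KP=least_squares(res,[.3,0,.4,.4,0,.1,.15]).x
    return KP
LO=np.array([-179.16,-48.56,-65.8,-126.05,-82.76,-180]);HI=np.array([179.16,103.87,70.77,130.52,87.17,180])
def ik(p,R,q0):
    k=kparams()
    def res(q):
        P,Q=fk(q,k); return np.r_[(P-p)*1000,(R.inv()*Q).as_rotvec()*200]
    r=least_squares(res,np.clip(q0,LO+.1,HI-.1),bounds=(LO,HI),x_scale=30.)
    return r.x,np.abs(r.fun).max()
TH=np.radians(-4.0)
RS=Ro.from_euler('z',TH)
SA,SB=.656,.137
def s2w(p): # stand coords -> world
    o=RS.apply([SA,SB,0]); return o+RS.apply(p)
def turner_pose(a,pitch=0,yaw=0):  # rotation of turner in world, stand aligned; a=flip angle deg, pitch>0 nose down
    return RS*Ro.from_euler('z',yaw,degrees=True)*Ro.from_euler('x',-a,degrees=True)*Ro.from_euler('y',pitch,degrees=True)
def tool_from_turner(pb,RT,t,s,off=0.054):
    # pb: world blade top centre
    g=pb+RT.apply([-.115+s,0,.0445])
    tt=np.radians(t)
    d=RT.apply([np.cos(tt),0,-np.sin(tt)])
    return g-off*d,toolR(RT.apply([0,1,0]),d),d
E
cat > sweep.py <<'E'
from ik import *
np.set_printoptions(precision=1,suppress=True,linewidth=200)
import sys
q0=np.array([0,-20,-20,60,0,0.])
for t in (35,45,55,65,75):
  for s in (0,.02,):
    print("== t",t,"s",s)
    q=q0.copy();q[3]=t
    seq=[("pre",s2w([-.095,-.044,.022]),turner_pose(0)),("in",s2w([-.005,-.044,.022]),turner_pose(0)),("up",s2w([-.005,-.044,.03]),turner_pose(0))]
    for a in range(10,91,20):
        r=np.radians(a); rad=.044+.012*a/90
        seq.append((f"a{a}",s2w([-.005,-rad*np.cos(r),.032+rad*np.sin(r)]),turner_pose(a)))
    for dy in (.01,.03): seq.append((f"push{dy}",s2w([-.005,dy,.032+.060]),turner_pose(90)))
    for a in (100,110): seq.append((f"tip{a}",s2w([-.005,.02,.032+.07]),turner_pose(a)))
    for n,pb,RT in seq:
        p,R,d=tool_from_turner(pb,RT,t,s); q,e=ik(p,R,q)
        j5=p-.2124*d
        print(n.ljust(8),round(e,1),q,"tcp",p*1000,"j5",j5*1000)
E
python3 sweep.py
```

```text
== t 35 s 0
pre      23.0 [ 21.6 -48.6 -63.7  31.2 -24.4  18.7] tcp [407.3  64.7  97.5] j5 [233.7  76.9 219.3]
in       0.0 [ 12.3 -41.1 -64.4  12.8 -13.3   9.5] tcp [497.1  58.5  97.5] j5 [323.5  70.6 219.3]
up       0.0 [ 12.3 -41.8 -63.8  14.1 -13.3   9.5] tcp [497.1  58.5 105.5] j5 [323.5  70.6 227.3]
a10      0.0 [ 17.7 -39.2 -61.4  15.8 -23.3   5. ] tcp [497.9  70.9 114.2] j5 [325.8 104.1 234.2]
a30      0.0 [ 27.4 -31.  -57.2  15.9 -42.2  -3.9] tcp [499.9  98.5 121.4] j5 [330.5 171.4 226.9]
a50      0.0 [ 34.8 -20.6 -53.7  12.4 -58.8 -14.5] tcp [501.9 127.5 119.3] j5 [334.8 232.8 197.6]
a70      0.0 [ 39.7  -9.7 -52.8  -1.3 -72.9 -32.8] tcp [503.8 154.9 107.9] j5 [338.2 281.3 149.6]
a90      0.0 [ 42.5  15.2 -55.3 -70.6 -81.5 -90. ] tcp [505.4 177.7  88. ] j5 [340.3 311.3  88. ]
push0.01 0.0 [ 43.3  15.1 -54.5 -69.6 -82.3 -90. ] tcp [506.1 187.6  92. ] j5 [341.  321.3  92. ]
push0.03 3.3 [ 44.7  16.1 -53.  -69.1 -82.8 -90. ] tcp [507.5 207.6  92. ] j5 [342.4 341.2  92. ]
tip100   0.0 [  43.9   38.1  -44.8 -120.2  -80.5 -135.2] tcp [506.7 196.5  88.9] j5 [341.5 328.3  67.7]
tip
[... 10149 characters left out ...]
.8 317.4]
a50      0.0 [ 30.6  19.5  -1.7  87.2 -49.1  36. ] tcp [553.2 140.2 132.9] j5 [509.3 300.8 264.8]
a70      0.0 [ 35.6  38.8  11.4 111.5 -59.8  58.3] tcp [555.3 171.3 115.2] j5 [513.9 367.4 185.3]
a90      21.5 [ 38.1  53.2  18.3 130.5 -64.7  76.9] tcp [557.  195.3  88. ] j5 [516.5 403.8  88. ]
push0.01 23.3 [ 38.8  53.2  19.2 130.5 -64.2  76.1] tcp [557.7 205.3  92. ] j5 [517.2 413.8  92. ]
push0.03 26.2 [ 40.1  54.   21.5 130.5 -63.4  75. ] tcp [559.1 225.2  92. ] j5 [518.6 433.7  92. ]
tip100   51.0 [ 39.6  53.8  17.7 130.5 -66.7  74.8] tcp [558.3 213.8  85.2] j5 [517.6 419.2  49.6]
tip110   76.4 [ 39.6  55.   15.5 130.5 -69.4  74.3] tcp [558.  209.4  68.9] j5 [516.6 405.6  -1.2]
```

```bash
cat > plan1.py <<'E'
from ik import *
np.set_printoptions(precision=2,suppress=True,linewidth=200)
t=56;s=.005
o=getobs();R0=rpy(o["tcp_rot"]);p0=o["ee_pos"]
RT=Ro.from_euler('z',-27.7,degrees=True);pb=np.array([.5978,-.2180,.0065])
q=o["q"]
for back in (.07,0):
    p,R,d=tool_from_turner(pb,RT,t,s);p=p-back*d
    q,e=ik(p,R,q);print(back,e,q,p,delta(p0,R0,p,R));p0,R0=p,R
E
python3 plan1.py
```

```text
0.07 1.1102230246251565e-13 [-13.38 -37.2  -46.03  48.    -7.95  11.95] [ 0.44 -0.13  0.15] [-0.22  2.56 -2.27  7.51 -6.12 -2.47]
0 1.942890293094024e-13 [-14.84 -28.38 -47.66  37.4   -7.15  10.72] [ 0.47 -0.15  0.1 ] [ 0.  7. -0.  0.  0.  0.]
```

arm_command(rows=[-0.2,2.6,-2.3,7.5,-6.1,-2.5,1,-0.2,2.6,-2.3,7.5,-6.1,-2.5,1,-0.2,2.6,-2.3,7.5,-6.1,-2.5,1,-0.2,2.6,-2.3,7.5,-6.1,-2.5,1])

```text
time: 3.62
ee_pos: [0.4401, -0.1357, 0.1559]
tcp_rot: [-124.1, -0.3, 61.8]
wrist_force: [-0.2, 0.1, 0.5]
opening: 0.0857
```

```bash
python3 plan1.py; python3 - <<'E'
from workcell import imaging
import cv2
cv2.imwrite("pics/w1.png",imaging.camera("wrist")["pixels"])
E
```

```text
0.07 5.551115123125783e-14 [-13.38 -37.2  -46.03  48.    -7.95  11.95] [ 0.44 -0.13  0.15] [ 0.05  0.09  0.24  0.11 -0.56 -0.03]
0 1.1102230246251565e-13 [-14.84 -28.38 -47.66  37.4   -7.15  10.72] [ 0.47 -0.15  0.1 ] [ 0.  7. -0.  0.  0.  0.]
```

View pics/w1.png

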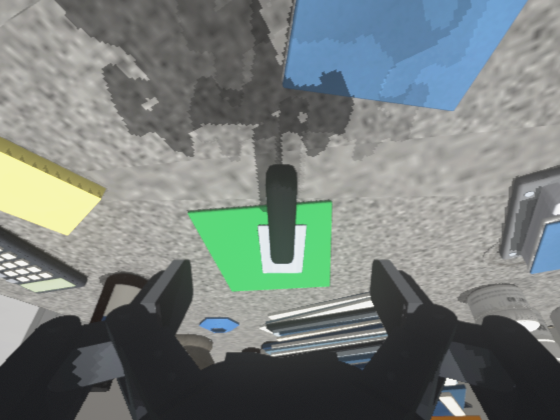

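arm_command(rows=[0.05,3.5,0.24,0.1,-0.5,0,1,0.05,7.1,0.24,0.1,-0.5,0,1,0.05,7.1,0.24,0.1,-0.5,0,1,0.05,7.1,0.24,0.1,-0.5,0,-1,0.05,7.1,0.24,0.1,-0.5,0,-1,0.05,7.1,0.24,0.1,-0.5,0,-1,0.05,7.1,0.24,0.1,-0.5,0,-1,0.05,7.1,0.24,0.1,-0.5,0,-1,0.05,7.1,0.24,0.1,-0.5,0,-1,0.05,7.1,0.24,0.1,-0.5,0,-1,0.05,7.1,0.24,0.1,-0.5,0,-1], force=60)

```text
time: 4.58
ee_pos: [0.4745, -0.1523, 0.0974]
tcp_rot: [-124.2, -0.1, 62.4]
wrist_force: [-4.6, 2.9, 6.7]
opening: 0.0167
```

```bash
python3 - <<'E'
from ik import *
np.set_printoptions(precision=4,suppress=True,linewidth=200)
from workcell import imaging
o=getobs();print(o["ee_pos"],o["tcp_rot"],o["opening"],o["wrist_force"])
c=imaging.camera("top");np.savez("top1.npz",**c);crop(c,250,150,430,285,4,"pics/t1.png")
E
```

```text
[ 0.4745 -0.1523  0.0974] [-124.1708   -0.052    62.4091] 0.016740897160803524 [-4.6248  2.8752  6.6904]
```

View pics/t1.png

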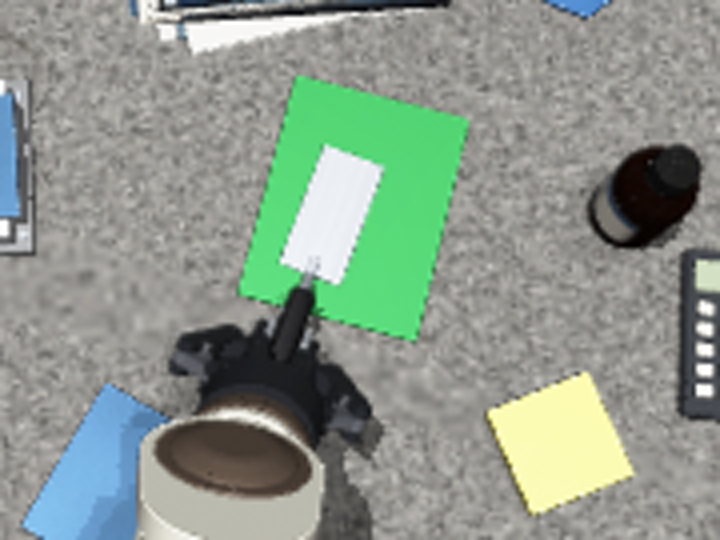

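```bash
cat > blade.py <<'E'
from ik import *
def blade(c,z,box,planes=True):
    W=cloud(c);hsv=cv2.cvtColor(c["pixels"],cv2.COLOR_BGR2HSV).astype(int)
    m=(hsv[...,1]<60)&(hsv[...,2]>150)&(W[...,0]>box[0])&(W[...,0]<box[1])&(W[...,1]>box[2])&(W[...,1]<box[3])&(W[...,2]>z-.025)&(W[...,2]<z+.025)
    nl,l,st,ce=cv2.connectedComponentsWithStats(m.astype(np.uint8));i=1+np.argmax(st[1:,4]);ys,xs=np.where(l==i)
    P=W[ys,xs]
    A=np.c_[P[:,:2]-P[:,:2].mean(0),np.ones(len(P))];co=np.linalg.lstsq(A,P[:,2],rcond=None)[0]
    zz=np.median(P[:,2]) 
    Q=np.array([px_plane(c,x,y,zz)[:2] for x,y in zip(xs,ys)],np.float32)*1000
    r=cv2.minAreaRect(Q)
    return r,co,len(xs)
E
python3 - <<'E'
from blade import *
np.set_printoptions(precision=4,suppress=True,linewidth=200)
c=load("top1");print(blade(c,.0065,(.5,.7,-.3,-.14)))
# expected
o=logd()[-1];R=rpy(o["tcp_rot"]);d=R.as_matrix()[:,1];g=np.array(o["ee_pos"])+.054*d;print("g",g,d)
# target: lift 10 cm, and rotate to stand yaw -4 , position for pre-insertion high
t=56;s=.005
o=logd()[-1]
q=np.array(o["q"])
for nm,pb in (("hi",[-.16,-.044,.085]),("pre",[-.12,-.044,.085]),("pre2",[-.10,-.044,.021]),("in",[-.005,-.044,.021])):
    p,Rn,d=tool_from_turner(s2w(pb),turner_pose(0),t,s);q,e=ik(p,Rn,q);print(nm,round(e,2),q,p,delta(np.array(o["ee_pos"]),R,p,Rn))
E
```

```text
(((598.383056640625, -217.09164428710938), (45.49611282348633, 94.39364624023438), 62.18535614013672), array([-0.0055,  0.0032,  0.0068]), 511)
g [ 0.5014 -0.1663  0.0527] [ 0.4981 -0.2595 -0.8274]
hi 10.48 [ 17.8972 -48.56   -47.5233  62.3815 -12.4376  19.147 ] [0.3614 0.068  0.1743] [ 14.29 -17.71  12.43   0.18 -19.57 -13.18]
pre 0.0 [ 14.557  -46.5643 -47.9999  55.9679 -10.2511  15.5524] [0.4013 0.0652 0.1743] [ 15.89 -15.65   9.39   0.18 -19.57 -13.18]
pre2 0.0 [ 13.3853 -42.3709 -53.2735  46.3282  -9.6183  14.5512] [0.4213 0.0638 0.1103] [ 16.68  -9.32  11.47   0.18 -19.57 -13.18]
in 0.0 [  9.3454 -25.2208 -44.0254  37.9187  -7.416   11.1263] [0.516  0.0571 0.1103] [ 20.49  -4.43   4.27   0.18 -19.57 -13.18]
```

```bash
cat > tt.py <<'E'
from ik import *
# turner (blade top centre frame) in tool frame
def save_tt(pb,RT,p,R):
    rel=R.inv()*RT; off=R.inv().apply(np.array(pb)-p)
    json.dump({"rot":rel.as_rotvec().tolist(),"off":off.tolist()},open("tt.json","w"))
def tt():
    j=json.load(open("tt.json"));return Ro.from_rotvec(j["rot"]),np.array(j["off"])
def tool_for(pb,RT):
    rel,off=tt();R=RT*rel.inv();return np.array(pb)-R.apply(off),R
def turner_of(p,R):
    rel,off=tt();return p+R.apply(off),R*rel
E
python3 - <<'E'
from tt import *
np.set_printoptions(precision=2,suppress=True,linewidth=200)
o=getobs();R=rpy(o["tcp_rot"]);p=np.array(o["ee_pos"])
save_tt([.5984,-.2174,.0065],Ro.from_euler('z',-27.7,degrees=True),p,R)
p1=p+[0,0,.09];print("lift",delta(p,R,p1,R))
p2,R2=tool_for(s2w([-.12,-.044,.085]),turner_pose(0));q,e=ik(p2,R2,o["q"]);print(e,q,"to pre from lift",delta(p1,R,p2,R2))
print(tt()[1])
E
```

```text
lift [ 0.01 -7.45 -5.05  0.    0.    0.  ]
1.1102230246251565e-13 [ 14.51 -46.7  -47.94  55.96 -10.17  15.42] to pre from lift [ 15.9   -8.33  14.34   0.02 -19.61 -13.31]
[-0.    0.15 -0.06]
```

arm_command(rows=[0,0,0,0,0,0,-1,0,-2,-1.3,0,0,0,-1,0,-4.5,-3,0,0,0,-1,0,-7.5,-5,0,0,0,-1,0,-7.5,-5,0,0,0,-1,0,-7.5,-5,0,0,0,-1], force=100)

```text
time: 5.13
ee_pos: [0.4743, -0.1522, 0.1889]
tcp_rot: [-124.3, -0.1, 62.4]
wrist_force: [0.2, -0.0, -1.5]
opening: 0.0161
```

arm_command(rows=[8,-4.2,7.2,0,-9.8,-6.7,-1,8,-4.2,7.2,0,-9.8,-6.7,-1,15.9,-8.3,14.3,0,-19.6,-13.3,-1,15.9,-8.3,14.3,0,-19.6,-13.3,-1,15.9,-8.3,14.3,0,-19.6,-13.3,-1,15.9,-8.3,14.3,0,-19.6,-13.3,-1,15.9,-8.3,14.3,0,-19.6,-13.3,-1,15.9,-8.3,14.3,0,-19.6,-13.3,-1,15.9,-8.3,14.3,0,-19.6,-13.3,-1,15.9,-8.3,14.3,0,-19.6,-13.3,-1])

```text
time: 5.97
ee_pos: [0.401, 0.0645, 0.1742]
tcp_rot: [-124.0, -0.0, 86.0]
wrist_force: [-1.0, 0.8, -1.7]
opening: 0.0163
```

```bash
python3 - <<'E'
from blade import *
from tt import *
np.set_printoptions(precision=4,suppress=True,linewidth=200)
from workcell import imaging
o=getobs();print(o["ee_pos"],o["tcp_rot"],o["opening"],o["wrist_force"],o["time"])
pb,RT=turner_of(o["ee_pos"],rpy(o["tcp_rot"]));print("pred blade",pb,RT.as_euler("zyx",degrees=True))
for n in ("top","scene"):
    c=imaging.camera(n);np.savez(n+"2.npz",**c);print(n,blade(c,.085,(.45,.64,.03,.15)))
crop(load("top2"),165,150,305,255,5,"pics/t2.png");crop(load("scene2"),150,170,310,290,5,"pics/s2.png")
E
```

```text
[0.401  0.0645 0.1742] [-123.9951   -0.0408   86.0135] 0.016303594436394727 [-0.9699  0.7705 -1.7213] 5.9667
pred blade [0.5403 0.0544 0.0829] [-4.0957  0.1759  0.0021]
top (((536.2760009765625, 54.18038558959961), (42.214202880859375, 101.3687744140625), 85.52665710449219), array([-0.0192,  0.0099,  0.0828]), 589)
scene (((542.085693359375, 54.54043960571289), (45.4774055480957, 92.8692855834961), 86.11564636230469), array([-0.0252,  0.007 ,  0.0834]), 178)
```

View pics/t2.png

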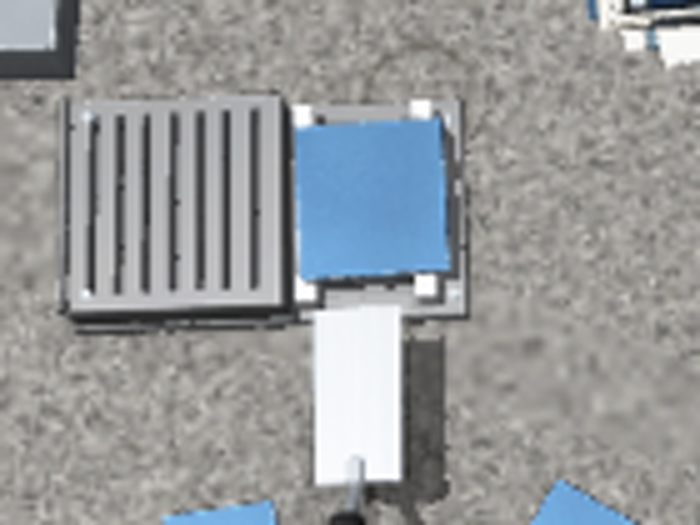

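View pics/s2.png

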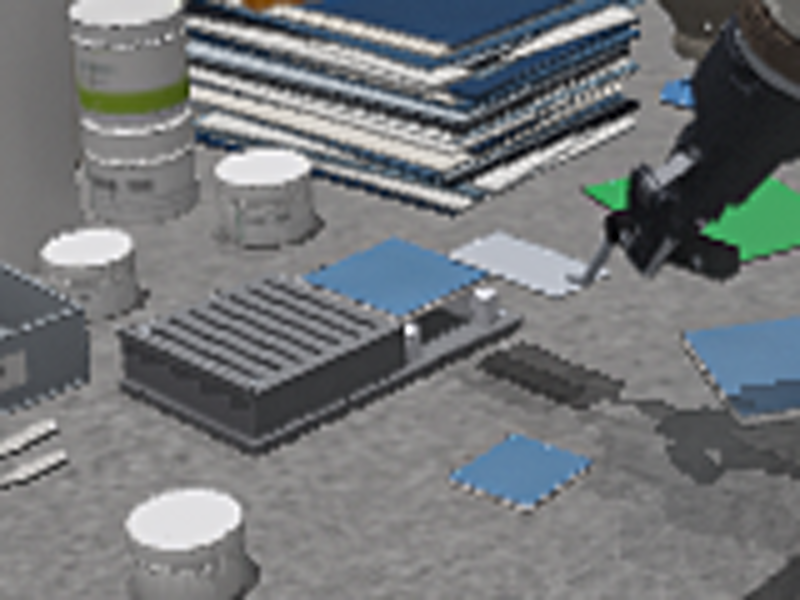

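```bash
python3 - <<'E'
from tt import *
np.set_printoptions(precision=2,suppress=True,linewidth=200)
o=logd()[-1];R=rpy(o["tcp_rot"]);p=np.array(o["ee_pos"])
pb,RT=turner_of(p,R)
RTm=Ro.from_euler('z',-4.1,degrees=True)*Ro.from_euler('y',1.2,degrees=True)
save_tt([.5403,.0543,.0829],RTm,p,R)
for nm,v in (("pre2",[-.102,-.044,.021]),("half",[-.05,-.044,.0205]),("in",[-.004,-.044,.0205])):
    p2,R2=tool_for(s2w(v),turner_pose(0));q,e=ik(p2,R2,o["q"]);print(nm,round(e,2),q,delta(p,R,p2,R2))
E
```

```text
pre2 0.0 [ 13.74 -44.16 -54.62  45.63 -10.02  14.58] [ 0.08  6.32  2.22 -1.2  -0.08 -0.06]
half 0.0 [ 11.18 -34.17 -49.9   40.01  -8.59  12.43] [ 0.08  9.27 -2.06 -1.2  -0.08 -0.06]
in 0.0 [  9.45 -26.07 -45.2   36.4   -7.61  10.99] [ 0.08 11.84 -5.87 -1.2  -0.08 -0.06]
```

arm_command(rows=[0.1,3.2,1.1,-1.2,0,0,-1,0.1,5.3,1.9,-1.2,0,0,-1,0.1,6.3,2.2,-1.2,0,0,-1,0.1,6.3,2.2,-1.2,0,0,-1,0.1,6.3,2.2,-1.2,0,0,-1])

```text
time: 6.48
ee_pos: [0.418, 0.0644, 0.1101]
tcp_rot: [-125.2, -0.0, 86.0]
wrist_force: [1.0, -0.7, -1.5]
opening: 0.0162
```

```bash
python3 - <<'E'
from blade import *
from tt import *
np.set_printoptions(precision=4,suppress=True,linewidth=200)
from workcell import imaging
o=getobs();print(o["ee_pos"],o["tcp_rot"],o["opening"],o["wrist_force"],o["time"])
pb,RT=turner_of(o["ee_pos"],rpy(o["tcp_rot"]));print("pred blade",pb,RS.inv().apply(pb-s2w([0,0,0])),RT.as_euler("zyx",degrees=True))
for n in ("top","scene"):
    c=imaging.camera(n);np.savez(n+"3.npz",**c);r=blade(c,.021,(.48,.6,.03,.15));print(n,r)
crop(load("top3"),205,160,275,230,9,"pics/t3.png");crop(load("scene3"),170,190,290,280,6,"pics/s3.png")
E
```

```text
[0.418  0.0644 0.1101] [-125.1885   -0.0458   85.992 ] 0.016215636558715094 [ 0.9735 -0.7343 -1.4811] 6.4833
pred blade [0.5591 0.0541 0.0217] [-0.102  -0.0441  0.0217] [-4.1224  0.0061  0.0078]
top (((549.247314453125, 89.66221618652344), (109.32920837402344, 117.84954071044922), 1.3431670665740967), array([ 0.0013, -0.2658,  0.0101]), 1118)
scene (((560.4539184570312, 55.3797721862793), (45.104637145996094, 93.75118255615234), 85.58051300048828), array([0.0108, 0.0083, 0.0233]), 173)
```

View pics/t3.png

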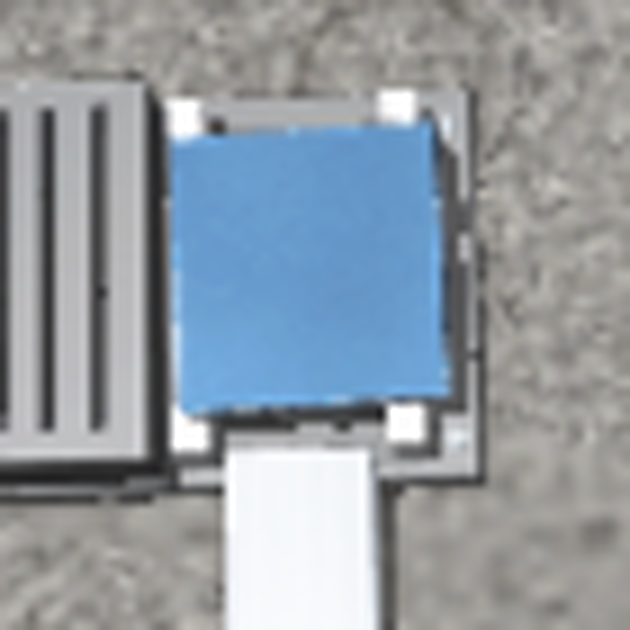

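View pics/s3.png

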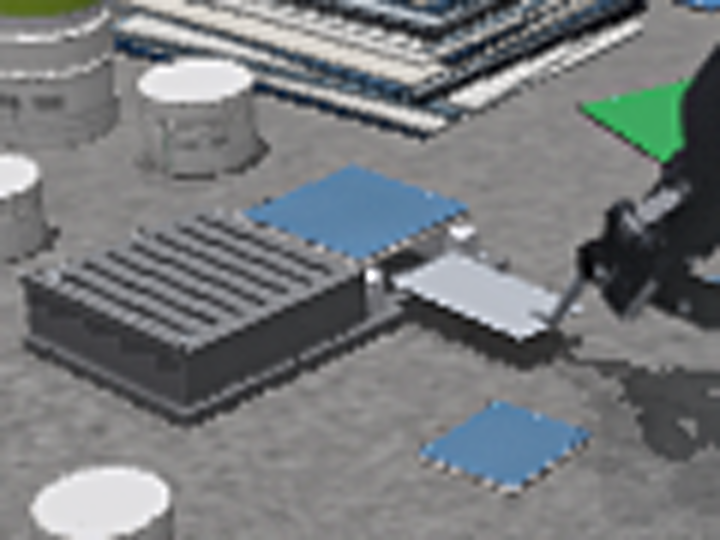

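```bash
python3 - <<'E'
from tt import *
np.set_printoptions(precision=2,suppress=True,linewidth=200)
o=logd()[-1];R=rpy(o["tcp_rot"]);p=np.array(o["ee_pos"])
for v in ([-.05,-.0432,.0205],[-.004,-.0432,.0205]):
    p2,R2=tool_for(s2w(v),turner_pose(0));q,e=ik(p2,R2,o["q"]);print(round(e,2),q,delta(p,R,p2,R2))
E
```

```text
0.0 [ 11.31 -34.13 -49.87  40.01  -8.66  12.53] [ 0.06  3.1  -4.18 -0.01 -0.1  -0.06]
0.0 [  9.56 -26.03 -45.18  36.4   -7.67  11.08] [ 0.06  5.75 -7.94 -0.01 -0.1  -0.06]
```

arm_command(rows=[0.07,0,0,0,0,0,-1,0.07,1.2,-1.5,0,0,0,-1,0.07,2.4,-3.1,0,0,0,-1,0.06,3.5,-4.7,0,0,0,-1,0.06,4.7,-6.3,0,0,0,-1,0.06,5.75,-7.95,0,0,0,-1,0.06,5.75,-7.95,0,0,0,-1,0.06,5.75,-7.95,0,0,0,-1])

```text
time: 7.25
ee_pos: [0.5165, 0.0591, 0.1098]
tcp_rot: [-125.2, -0.1, 86.1]
wrist_force: [-1.0, -0.4, -0.4]
opening: 0.0163
```

```bash
python3 - <<'E'
from blade import *
from tt import *
np.set_printoptions(precision=4,suppress=True,linewidth=200)
from workcell import imaging
o=getobs();print(o["ee_pos"],o["tcp_rot"],o["opening"],o["wrist_force"],o["torque"],o["time"])
pb,RT=turner_of(o["ee_pos"],rpy(o["tcp_rot"]));print("pred blade",RS.inv().apply(pb-s2w([0,0,0])),RT.as_euler("zyx",degrees=True))
for n in ("top","scene"):
    c=imaging.camera(n);np.savez(n+"4.npz",**c)
crop(load("top4"),205,160,275,230,9,"pics/t4.png");crop(load("scene4"),170,190,290,280,6,"pics/s4.png")
E
```

```text
[0.5165 0.0591 0.1098] [-125.2471   -0.0676   86.0699] 0.016304145992128302 [-1.0289 -0.3506 -0.3866] [0.0533 0.8134 0.007 ] 7.25
pred blade [-0.0033 -0.0422  0.0216] [-4.0445 -0.0539  0.0256]
```

View pics/t4.png

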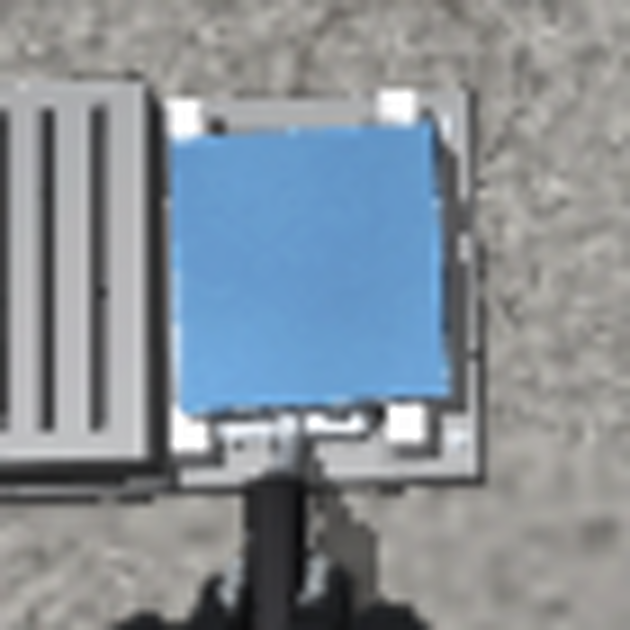

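View pics/s4.png

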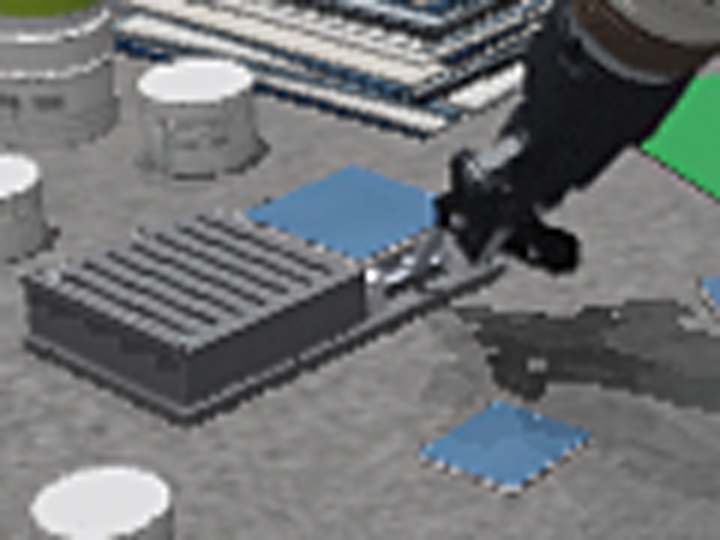

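```bash
cat > flip.py <<'E'
from tt import *
np.set_printoptions(precision=2,suppress=True,linewidth=200)
XS=-.0035
def blade_at(a,rad,dy=0,py=-.007,pz=.0295):
    r=np.radians(a); return np.array([XS,py-rad*np.cos(r)+dy,pz+rad*np.sin(r)])
def path(lst,p,R,q):
    out=[];qp=np.array(q)
    for (a,rad,dy) in lst:
        p2,R2=tool_for(s2w(blade_at(a,rad,dy)),turner_pose(a));qn,e=ik(p2,R2,qp)
        dl=delta(p,R,p2,R2);out.append(dl)
        print((a,rad,dy),"e%.1f"%e,qn.round(0),"dq%.0f"%np.abs((qn-qp)*12/[127.2,127.2,147.25,180,180,180]*100).max(),"|",dl,"j5",(p2-.2124*R2.as_matrix()[:,1]).round(3));qp=qn
    return out,qp,p2,R2
if __name__=="__main__":
    o=getobs();R=rpy(o["tcp_rot"]);p=np.array(o["ee_pos"])
    L=[(4,.0367,0)]+[(a,.0367,0) for a in (9,14,19,24,29,34,39,43,47,50,50)]
    _,q,p2,R2=path(L,p,R,o["q"])
    print()
    L=[(54,.037,0),(58,.037,0),(62,.037,0),(66,.040,0),(69,.044,0),(72,.050,0),(75,.056,0),(77,.062,0),(79,.068,0),(80,.074,0),(80,.076,0.004),(80,.076,.009)]
    _,q,p2,R2=path(L,p2,R2,q)
    print()
    path([(80,.076,v) for v in (.014,.020,.026,.032)],p2,R2,q)
E
python3 flip.py
```

```text
(4, 0.0367, 0) e0.0 [ 12. -25. -43.  39. -12.  11.] dq30 | [ 0.47 -0.83 -0.68  0.05 -2.33  3.28] j5 [0.4  0.08 0.29]
(9, 0.0367, 0) e0.0 [ 15. -24. -42.  40. -18.  11.] dq38 | [ 1.27 -1.01 -0.82  0.06 -5.22  7.37] j5 [0.4  0.11 0.29]
(14, 0.0367, 0) e0.0 [ 18. -22. -41.  41. -23.  11.] dq37 | [ 2.09 -1.14 -0.91  0.07 -8.1  11.45] j5 [0.4  0.13 0.29]
(19, 0.0367, 0) e0.0 [ 21. -20. -39.  42. -29.  11.] dq36 | [  2.92  -1.21  -0.96   0.08 -10.98  15.54] j5 [0.4  0.15 0.29]
(24, 0.0367, 0) e0.0 [ 24. -17. -37.  44. -34.  12.] dq35 | [  3.76  -1.22  -0.97   0.09 -13.87  19.62] j5 [0.4  0.17 0.28]
(29, 0.0367, 0) e0.0 [ 26. -14. -36.  46. -39.  12.] dq33 | [  4.59  -1.17  -0.94   0.1  -16.75  23.71] j5 [0.4  0.2  0.28]
(34, 0.0367, 0) e0.0 [ 28. -11. -34.  47. -44.  13.] dq32 | [  5.41  -1.06  -0.86   0.11 -19.63  27.79] j5 [0.41 0.22 0.27]
(39, 0.0367, 0) e0.0 [ 30.  -8. -32.  49. -48.  14.] dq31 | [  6.22  -0.89  -0.74   0.11 -22.52  31.88] j5 [0.41 0.24 0.26]
(43, 0.0367, 0) e0.0 [ 32.  -5. -31.  51. -52.  15.] dq26 | [  6.85  -0.72  -0.62   0.12 -24.82  35.14] j5 [0.41 0.25 0.25]
(47,
[... 1603 characters left out ...]
29.  -7. 100. -78.  52.] dq8 | [  1.76  -2.38  -1.68   0.06 -17.29  24.52] j5 [0.41 0.35 0.15]
(80, 0.076, 0.009) e0.0 [ 41.  30.  -6. 101. -78.  54.] dq9 | [  2.09  -2.69  -1.9    0.06 -17.29  24.52] j5 [0.41 0.36 0.15]

(80, 0.076, 0.014) e0.0 [ 41.  31.  -5. 103. -78.  55.] dq8 | [ 0.09 -0.4  -0.28  0.    0.    0.  ] j5 [0.41 0.36 0.15]
(80, 0.076, 0.02) e0.0 [ 41.  32.  -4. 104. -77.  56.] dq9 | [ 0.19 -0.88 -0.62  0.    0.    0.  ] j5 [0.41 0.37 0.15]
(80, 0.076, 0.026) e0.0 [ 42.  33.  -3. 105. -77.  57.] dq9 | [ 0.3  -1.37 -0.97  0.    0.    0.  ] j5 [0.42 0.37 0.15]
(80, 0.076, 0.032) e0.0 [ 42.  34.  -2. 107. -77.  58.] dq9 | [ 0.4  -1.85 -1.31  0.    0.    0.  ] j5 [0.42 0.38 0.15]
```

arm_command(rows=[0.47,-0.83,-0.68,0,-2.3,3.3,-1,1.27,-1.0,-0.82,0,-5.2,7.4,-1,2.1,-1.14,-0.91,0,-8.1,11.5,-1,2.9,-1.2,-0.96,0,-11,15.5,-1,3.75,-1.2,-0.97,0,-13.9,19.6,-1,4.6,-1.2,-0.94,0,-16.8,23.7,-1,5.4,-1.05,-0.86,0,-19.6,27.8,-1,6.2,-0.9,-0.74,0,-22.5,31.9,-1,6.85,-0.7,-0.62,0,-24.8,35.1,-1,7.45,-0.5,-0.47,0,-27.1,38.4,-1,7.9,-0.33,-0.35,0,-28.9,40.9,-1,7.9,-0.33,-0.35,0,-28.9,40.9,-1])

```text
time: 8.35
ee_pos: [0.5216, 0.1388, 0.1132]
tcp_rot: [-125.1, 50.2, 86.3]
wrist_force: [0.7, -2.1, -2.8]
opening: 0.0162
```

```bash
python3 - <<'E'
from tt import *
np.set_printoptions(precision=4,suppress=True,linewidth=200)
from workcell import imaging
o=getobs();print(o["ee_pos"],o["tcp_rot"],o["opening"],o["wrist_force"],o["torque"],o["time"])
pb,RT=turner_of(o["ee_pos"],rpy(o["tcp_rot"]));print("pred blade",RS.inv().apply(pb-s2w([0,0,0])),(RS.inv()*RT).as_euler("zyx",degrees=True))
for n in ("top","scene"):
    c=imaging.camera(n);np.savez(n+"5.npz",**c)
crop(load("top5"),195,150,275,230,8,"pics/t5.png");crop(load("scene5"),170,190,290,280,6,"pics/s5.png")
E
```

```text
[0.5216 0.1388 0.1132] [-125.0949   50.1965   86.3201] 0.01622666918124357 [ 0.7134 -2.0979 -2.8041] [ 0.7213  0.8315 -0.2272] 8.35
pred blade [-0.0036 -0.0298  0.0569] [  0.0905  -0.1458 -50.2348]
```

View pics/t5.png

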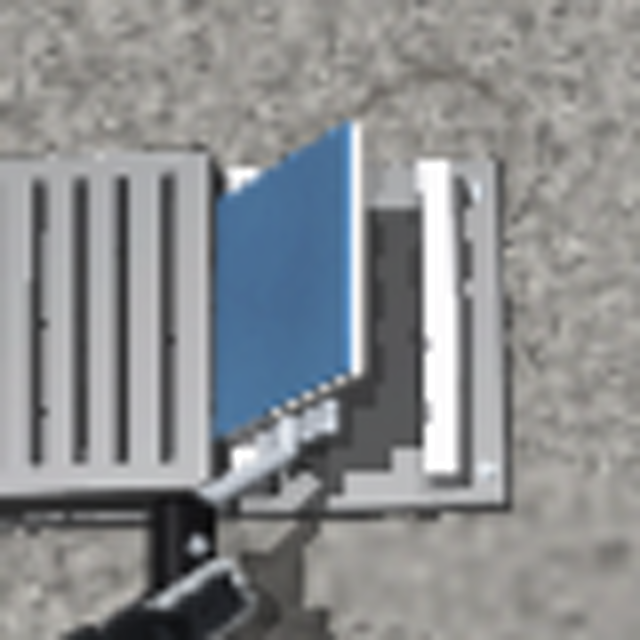

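View pics/s5.png

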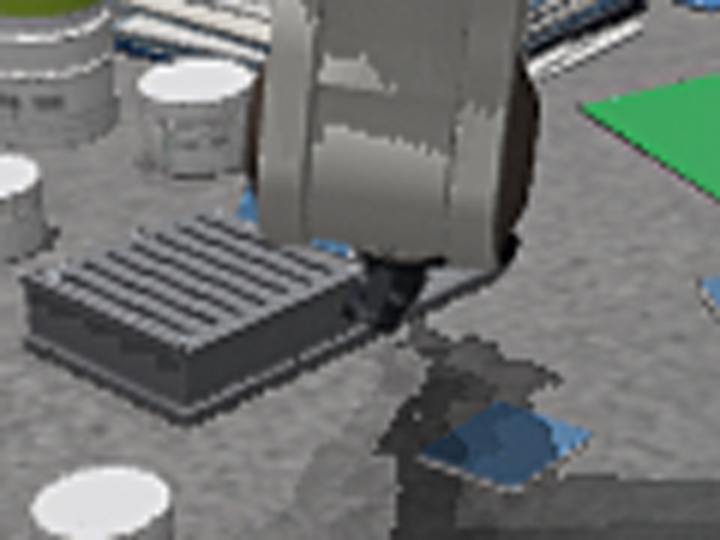

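arm_command(rows=[0.6,-0.19,-0.14,0,-2.3,3.3,-1,1.25,-0.35,-0.25,0,-4.6,6.5,-1,1.9,-0.46,-0.33,0,-6.9,9.8,-1,2.26,-0.6,-0.44,0,-9.2,13.1,-1,2.4,-0.77,-0.55,0,-10.9,15.5,-1,2.35,-1.0,-0.71,0,-12.7,18,-1,2.33,-1.25,-0.9,0,-14.4,20.4,-1,2.16,-1.5,-1.06,0,-15.6,22,-1,2.0,-1.8,-1.26,0,-16.7,23.7,-1,1.7,-2.05,-1.45,0,-17.3,24.5,-1,1.7,-2.05,-1.45,0,-17.3,24.5,-1])

```text
time: 9.37
ee_pos: [0.5245, 0.1676, 0.118]
tcp_rot: [-125.5, 79.9, 85.7]
wrist_force: [0.7, -0.1, -1.9]
opening: 0.0165
```

```bash
python3 - <<'E'
from flip import *
np.set_printoptions(precision=4,suppress=True,linewidth=200)
from workcell import imaging
o=getobs();print(o["ee_pos"],o["tcp_rot"],o["opening"],o["wrist_force"],o["torque"],o["time"])
R=rpy(o["tcp_rot"]);p=o["ee_pos"]
pb,RT=turner_of(p,R);print("pred blade",RS.inv().apply(pb-s2w([0,0,0])),(RS.inv()*RT).as_euler("zyx",degrees=True))
for n in ("top","scene"):
    c=imaging.camera(n);np.savez(n+"6.npz",**c)
crop(load("top6"),195,150,275,230,8,"pics/t6.png")
path([(80,.076,v) for v in (.005,.010,.015,.020,.026,.032,.038)],p,R,o["q"])
E
```

```text
[0.5245 0.1676 0.118 ] [-125.4962   79.9451   85.7498] 0.016494456242318087 [ 0.6588 -0.1442 -1.8758] [0.9856 0.6958 0.0236] 9.3667
pred blade [-0.0029 -0.0202  0.1032] [ -0.1581  -0.0547 -79.9837]
(80, 0.076, 0.005) e0.0 [ 40.  29.  -7. 100. -78.  53.] dq10 | [-0.06 -0.46 -0.26  0.05 -0.14 -0.08] j5 [0.414 0.352 0.15 ]
(80, 0.076, 0.01) e0.0 [ 41.  30.  -6. 102. -78.  54.] dq9 | [ 0.02 -0.86 -0.55  0.05 -0.14 -0.08] j5 [0.414 0.357 0.15 ]
(80, 0.076, 0.015) e0.0 [ 41.  31.  -5. 103. -77.  55.] dq8 | [ 0.11 -1.26 -0.83  0.05 -0.14 -0.08] j5 [0.415 0.362 0.15 ]
(80, 0.076, 0.02) e0.0 [ 41.  32.  -4. 104. -77.  56.] dq8 | [ 0.2  -1.67 -1.11  0.05 -0.14 -0.08] j5 [0.415 0.367 0.15 ]
(80, 0.076, 0.026) e0.0 [ 42.  33.  -3. 105. -77.  57.] dq9 | [ 0.3  -2.15 -1.45  0.05 -0.14 -0.08] j5 [0.416 0.373 0.15 ]
(80, 0.076, 0.032) e0.0 [ 42.  34.  -2. 107. -77.  58.] dq9 | [ 0.41 -2.63 -1.8   0.05 -0.14 -0.08] j5 [0.416 0.379 0.15 ]
(80, 0.076, 0.038) e0.0 [ 43.  34.  -1. 108. -76.  60.] dq8 | [ 0.51 -3.11 -2.14  0.05 -0.14 -0.08] j5 [0.416 0.385 0.15 ]
```

View pics/t6.png

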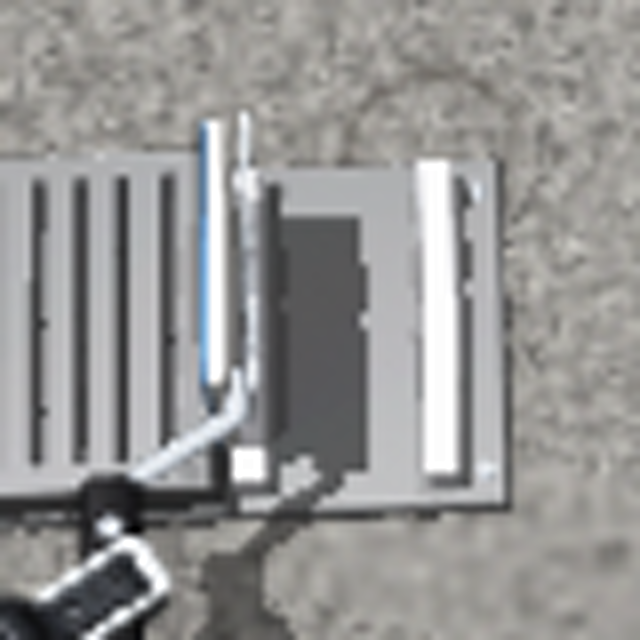

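arm_command(rows=[0,-0.4,-0.28,0,0,0,-1,0.05,-0.85,-0.55,0,0,0,-1,0.1,-1.25,-0.85,0,0,0,-1,0.2,-1.65,-1.1,0,0,0,-1,0.3,-2.15,-1.45,0,0,0,-1,0.4,-2.65,-1.8,0,0,0,-1,0.4,-2.65,-1.8,0,0,0,-1,0.4,-2.65,-1.8,0,0,0,-1])

```text
time: 10.13
ee_pos: [0.526, 0.2007, 0.1186]
tcp_rot: [-125.3, 80.0, 86.1]
wrist_force: [-0.4, -0.2, -1.3]
opening: 0.0164
```

```bash
python3 - <<'E'
from flip import *
np.set_printoptions(precision=4,suppress=True,linewidth=200)
from workcell import imaging
o=getobs();print(o["ee_pos"],o["tcp_rot"],o["opening"],o["wrist_force"],o["torque"],o["time"])
R=rpy(o["tcp_rot"]);p=o["ee_pos"]
pb,RT=turner_of(p,R);print("pred blade",RS.inv().apply(pb-s2w([0,0,0])),(RS.inv()*RT).as_euler("zyx",degrees=True))
for n in ("top",):
    c=imaging.camera(n);np.savez(n+"7.npz",**c)
crop(load("top7"),165,150,275,230,7,"pics/t7.png")
E
```

```text
[0.526  0.2007 0.1186] [-125.2567   80.0159   86.1156] 0.016398341391776563 [-0.4224 -0.2292 -1.2744] [0.9096 0.6509 0.0297] 10.1333
pred blade [-0.0035  0.0132  0.1038] [ -0.0945  -0.1754 -80.0543]
```

View pics/t7.png

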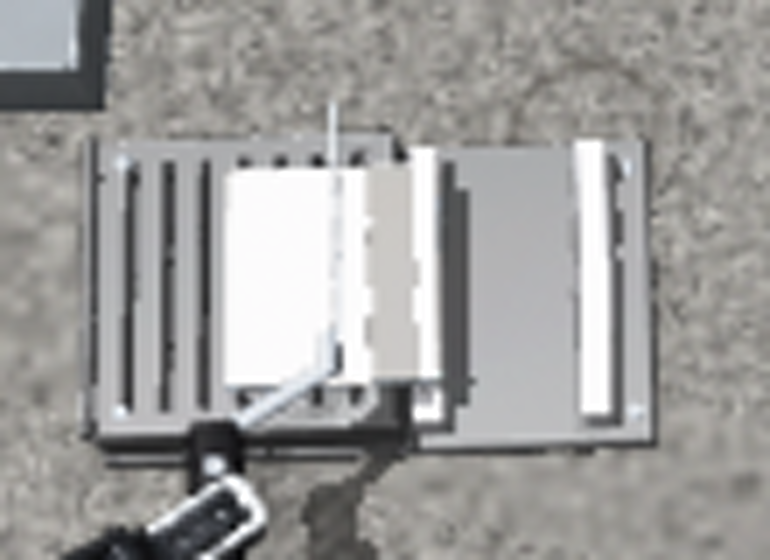

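```bash
cat > tilem.py <<'E'
from ik import *
def tilem(c):
    W=cloud(c);hsv=cv2.cvtColor(c["pixels"],cv2.COLOR_BGR2HSV).astype(int)
    S=(RS.inv().apply((W-s2w([0,0,0])).reshape(-1,3))).reshape(W.shape)
    m=(hsv[...,1]<30)&(hsv[...,2]>170)&(abs(S[...,0])<.075)&(S[...,1]>-.03)&(S[...,1]<.12)&(S[...,2]>.038)&(S[...,2]<.058)
    nl,l,st,ce=cv2.connectedComponentsWithStats(m.astype(np.uint8));i=1+np.argmax(st[1:,4]);ys,xs=np.where(l==i)
    Q=np.array([RS.inv().apply(px_plane(c,x,y,.048)-s2w([0,0,0]))[:2] for x,y in zip(xs,ys)],np.float32)*1000
    P=S[ys,xs];A=np.c_[P[:,:2],np.ones(len(P))];co=np.linalg.lstsq(A,P[:,2],rcond=None)[0]
    return cv2.minAreaRect(Q),co,np.median(P[:,2])
E
python3 -c "
from tilem import *
print(tilem(load('top7')))"
```

```text
(((-1.0236854553222656, 69.2864990234375), (119.27406311035156, 91.28659057617188), 0.03333720564842224), array([-0.01047491, -0.11614294,  0.05245285]), np.float64(0.04487715136621451))
```

```bash
cat > ret.py <<'E'
from flip import *
o=getobs();R=rpy(o["tcp_rot"]);p=np.array(o["ee_pos"]);q=o["q"]
RM=Ro.from_euler('z',-24,degrees=True)
M=np.array([.6042,-.2352,0])
for nm,pb,RT in (("up",s2w([-.004,.0,.15]),turner_pose(70)),("side",s2w([-.02,-.06,.17]),turner_pose(20)),("mid",[.60,-.08,.15],Ro.from_euler('z',-15,degrees=True)),("above",M+[0,0,.06],RM),("on",M+[0,0,.0075],RM)):
    p2,R2=tool_for(pb,RT);q,e=ik(p2,R2,q);print(nm,round(e,2),q,p2,delta(p,R,p2,R2));
E
python3 ret.py
```

```text
up 0.0 [ 40.63  16.85  -8.69  89.09 -71.99  37.52] [0.52 0.18 0.18] [-6.33  0.44  0.34  0.15  5.72 -8.27]
side 0.0 [ 20.1  -25.48 -29.01  58.24 -29.28  10.08] [0.5  0.07 0.25] [-15.47   7.54   7.34   0.08  34.61 -49.08]
mid 0.0 [ -1.97 -37.42 -37.3   55.61  -7.37  10.64] [ 0.46 -0.04  0.24] [-16.08  15.54  16.61   7.72  53.49 -59.91]
above 0.0 [-19.42 -30.22 -43.39  41.72  -2.54   3.67] [ 0.48 -0.18  0.15] [ -9.53  28.72  23.39  13.99  59.25 -55.1 ]
on 0.0 [-19.42 -28.13 -48.07  34.95  -2.54   3.67] [ 0.48 -0.18  0.1 ] [ -4.36  29.47  23.91  13.99  59.25 -55.1 ]
```

arm_command(rows=[-3.2,0.2,0.2,0,2.9,-4.1,-1,-6.3,0.4,0.3,0,5.7,-8.3,-1,-6.3,0.4,0.3,0,5.7,-8.3,-1,-8.6,2.2,2.1,0,12.9,-18.5,-1,-12,5,5,0,23,-33,-1,-12,5,5,0,23,-33,-1,-15.5,7.5,7.3,0,34.6,-49,-1,-15.5,7.5,7.3,0,34.6,-49,-1,-15.5,7.5,7.3,0,34.6,-49,-1,-15.5,7.5,7.3,0,34.6,-49,-1,-15.5,7.5,7.3,0,34.6,-49,-1])

```text
time: 11.1
ee_pos: [0.5004, 0.0725, 0.2548]
tcp_rot: [-125.4, 19.6, 86.1]
wrist_force: [-0.1, -0.6, -2.8]
opening: 0.0162
```

```bash
python3 ret.py
```

```text
up 0.0 [ 40.63  16.85  -8.69  89.09 -71.99  37.52] [0.52 0.18 0.18] [ 13.15   3.6    0.54   0.28 -29.13  41.03]
side 0.0 [ 20.1  -25.48 -29.01  58.24 -29.28  10.08] [0.5  0.07 0.25] [ 0.08  0.16  0.07  0.22 -0.24  0.22]
mid 0.0 [ -1.97 -37.42 -37.3   55.61  -7.37  10.64] [ 0.46 -0.04  0.24] [-10.55   2.82   5.56   2.07  20.18  -9.76]
above 0.0 [-19.42 -30.22 -43.39  41.72  -2.54   3.67] [ 0.48 -0.18  0.15] [-20.07  14.58  11.36   3.61  27.37  -4.49]
on 0.0 [-19.42 -28.13 -48.07  34.95  -2.54   3.67] [ 0.48 -0.18  0.1 ] [-18.31  18.61  14.22   3.61  27.37  -4.49]
```

arm_command(rows=[-5,1.4,2.8,1,10,-5,-1,-10.5,2.8,5.6,2,20.2,-9.8,-1,-10.5,2.8,5.6,2,20.2,-9.8,-1,-10.5,2.8,5.6,2,20.2,-9.8,-1,-20,14.6,11.4,3.6,27.4,-4.5,-1,-20,14.6,11.4,3.6,27.4,-4.5,-1,-20,14.6,11.4,3.6,27.4,-4.5,-1,-20,14.6,11.4,3.6,27.4,-4.5,-1,-20,14.6,11.4,3.6,27.4,-4.5,-1,-20,14.6,11.4,3.6,27.4,-4.5,-1,-20,14.6,11.4,3.6,27.4,-4.5,-1])

```text
time: 12.02
ee_pos: [0.4748, -0.1771, 0.1484]
tcp_rot: [-125.2, 0.3, 66.1]
wrist_force: [-0.1, 0.4, -1.2]
opening: 0.0164
```

```bash
python3 ret.py; python3 - <<'E'
from tilem import *
from blade import *
from tt import *
np.set_printoptions(precision=4,suppress=True,linewidth=200)
from workcell import imaging
o=getobs()
pb,RT=turner_of(o["ee_pos"],rpy(o["tcp_rot"]));print("pred blade",pb,RT.as_euler("zyx",degrees=True),o["opening"])
c=imaging.camera("top");np.savez("top8.npz",**c);print(tilem(c));print(blade(c,.06,(.53,.68,-.3,-.15)))
crop(c,165,150,405,285,3,"pics/t8.png")
E
```

```text
up 0.0 [ 40.63  16.85  -8.69  89.09 -71.99  37.52] [0.52 0.18 0.18] [ 35.    -8.58   6.31 -12.15 -53.96  46.24]
side 0.0 [ 20.1  -25.48 -29.01  58.24 -29.28  10.08] [0.5  0.07 0.25] [ 23.82 -13.14   0.23  -3.52 -27.41   4.43]
mid 0.0 [ -1.97 -37.42 -37.3   55.61  -7.37  10.64] [ 0.46 -0.04  0.24] [ 11.72 -11.15   0.07  -0.03  -7.18  -5.54]
above 0.0 [-19.42 -30.22 -43.39  41.72  -2.54   3.67] [ 0.48 -0.18  0.15] [-0.02  0.02 -0.02 -0.    0.17 -0.35]
on 0.0 [-19.42 -28.13 -48.07  34.95  -2.54   3.67] [ 0.48 -0.18  0.1 ] [ 0.01  4.31  3.   -0.    0.17 -0.35]
pred blade [ 0.6037 -0.2355  0.06  ] [-24.0599   0.1607  -0.3528] 0.016419341656044226
(((-1.4784393310546875, 48.38838195800781), (132.5486602783203, 120.19110107421875), 89.55892944335938), array([ 0.0059, -0.0614,  0.048 ]), np.float64(0.046302782561707057))
(((600.878662109375, -233.9756317138672), (45.53730010986328, 100.548828125), 65.80453491210938), array([-0.0039, -0.0068,  0.0595]), 560)
```

View pics/t8.png

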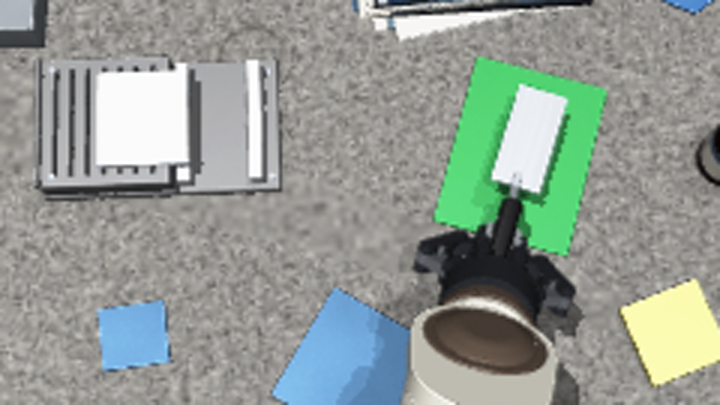

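arm_command(rows=[0,2,1.4,0,0.2,-0.3,-1,0,3.6,2.5,0,0.2,-0.3,-1,0,4.2,2.9,0,0.2,-0.3,-1,0,4.35,3.02,0,0.2,-0.3,-1,0,4.35,3.02,0,0.2,-0.3,-1])

```text
time: 12.48
ee_pos: [0.4759, -0.1767, 0.0963]
tcp_rot: [-125.3, -0.0, 66.2]
wrist_force: [0.1, -0.4, -0.7]
opening: 0.0167
```

```bash
python3 - <<'E'
from tt import *
np.set_printoptions(precision=4,suppress=True,linewidth=200)
o=getobs();pb,RT=turner_of(o["ee_pos"],rpy(o["tcp_rot"]));print("pred blade",pb,RT.as_euler("zyx",degrees=True),o["wrist_force"],o["torque"])
c=load("top8")
for u,v in ((97,72),(187,72),(187,165),(97,165)):
    print(RS.inv().apply(px_plane(c,165+(u+.5)/3-.5,150+(v+.5)/3-.5,.048)-s2w([0,0,0])))
W=cloud(c);S=RS.inv().apply((W-s2w([0,0,0])).reshape(-1,3)).reshape(W.shape)
P=S[178:202,200:225].reshape(-1,3);co=np.linalg.lstsq(np.c_[P[:,:2],np.ones(len(P))],P[:,2],rcond=None)[0];print(co,np.median(P[:,2]))
E
```

```text
pred blade [ 0.6053 -0.2343  0.0082] [-23.9053  -0.0745  -0.0508] [ 0.1325 -0.3604 -0.7275] [0.3265 0.6609 0.0022]
[0.046  0.0656 0.048 ]
[ 0.0425 -0.0182  0.048 ]
[-0.0469 -0.0175  0.048 ]
[-0.0435  0.0648  0.048 ]
 ** On entry to DLASCL parameter number  4 had an illegal value
 ** On entry to DLASCL parameter number  4 had an illegal valueTraceback (most recent call last):
  File "<stdin>", line 8, in <module>
    x, resids, rank, s = _umath_linalg.lstsq(a, b, rcond,
                         ~~~~~~~~~~~~~~~~~~~^^^^^^^^^^^^^
                                             signature=signature)
                                             ^^^^^^^^^^^^^^^^^^^^
    raise LinAlgError("SVD did not converge in Linear Least Squares")
numpy.linalg.LinAlgError: SVD did not converge in Linear Least Squares
```

arm_command(rows=[0,0.14,0.1,0,0,0,-1,0,0.14,0.1,0,0,0,-1,0,0.14,0.1,0,0,0,-1])

```text
time: 12.73
ee_pos: [0.4763, -0.1772, 0.0955]
tcp_rot: [-125.4, -0.1, 66.2]
wrist_force: [-3.4, 3.9, 4.7]
opening: 0.0163
```

```bash
python3 - <<'E'
from tt import *
from workcell import imaging
np.set_printoptions(precision=4,suppress=True,linewidth=200)
o=getobs();pb,RT=turner_of(o["ee_pos"],rpy(o["tcp_rot"]));print("pred blade",pb,o["wrist_force"],o["torque"])
for n in ("top","scene"):
    c=imaging.camera(n);np.savez(n+"9.npz",**c)
    W=cloud(c);S=RS.inv().apply((W-s2w([0,0,0])).reshape(-1,3)).reshape(W.shape)
    m=(abs(S[...,0])<.037)&(S[...,1]>-.01)&(S[...,1]<.058)&(S[...,2]>.04)&(S[...,2]<.06)
    P=S[m];co=np.linalg.lstsq(np.c_[P[:,:2],np.ones(len(P))],P[:,2],rcond=None)[0];print(n,co,np.median(P[:,2]),len(P))
crop(load("scene9"),150,180,310,290,5,"pics/s9.png")
E
```

```text
pred blade [ 0.6058 -0.2349  0.0076] [-3.4401  3.9233  4.7318] [0.5327 0.2551 0.3522]
top [ 0.0066 -0.0017  0.0482] 0.04808294987801842 637
scene [-0.0011 -0.0035  0.0487] 0.0487578039048443 225
```

View pics/s9.png

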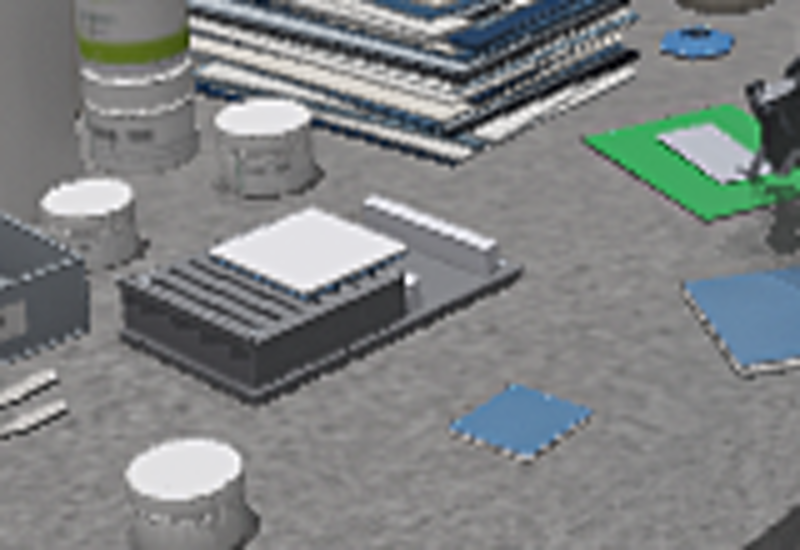

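arm_command(rows=[0,0,0,0,0,0,0.2,0,0,0,0,0,0,0.6,0,0,0,0,0,0,1,0,0,0,0,0,0,1,0,0,0,0,0,0,1,0,0,0,0,0,0,1,0,-3,0,0,0,0,1,0,-6,0,0,0,0,1,0,-9,0,0,0,0,1,0,-9,0,0,0,0,1])

```text
time: 13.67
ee_pos: [0.4277, -0.1565, 0.1728]
tcp_rot: [-125.6, -0.1, 66.1]
wrist_force: [0.2, -0.2, 0.8]
opening: 0.0852
```

```bash
python3 - <<'E'
from blade import *
from workcell import imaging
np.set_printoptions(precision=4,suppress=True,linewidth=200)
o=getobs();print(o["ee_pos"],o["wrist_force"],o["opening"],o["time"])
c=imaging.camera("top");np.savez("top10.npz",**c);print(blade(c,.0065,(.5,.7,-.3,-.15)))
crop(c,165,110,435,285,2.9,"pics/t10.png")
W=cloud(c);S=RS.inv().apply((W-s2w([0,0,0])).reshape(-1,3)).reshape(W.shape)
m=(abs(S[...,0])<.06)&(S[...,1]>-.03)&(S[...,1]<.1)&(S[...,2]>.0445)&(S[...,2]<.06)&(cv2.cvtColor(c["pixels"],cv2.COLOR_BGR2HSV)[...,2]>215)
n,l,st,ce=cv2.connectedComponentsWithStats(m.astype(np.uint8));i=1+np.argmax(st[1:,4]);ys,xs=np.where(l==i)
Q=np.array([RS.inv().apply(px_plane(c,x,y,.048)-s2w([0,0,0]))[:2] for x,y in zip(xs,ys)],np.float32)*1000
print(cv2.minAreaRect(Q),Q.mean(0))
E
```

```text
[ 0.4277 -0.1565  0.1728] [ 0.2352 -0.1989  0.7702] 0.08524150169889039 13.6667
(((606.162841796875, -234.5739288330078), (45.5771484375, 93.525390625), 66.03163146972656), array([-0.0149, -0.0036,  0.0065]), 506)
((0.696624755859375, 24.00728988647461), (89.1800308227539, 82.37100982666016), 0.5271111130714417) [ 0.372  25.0369]
```

View pics/t10.png

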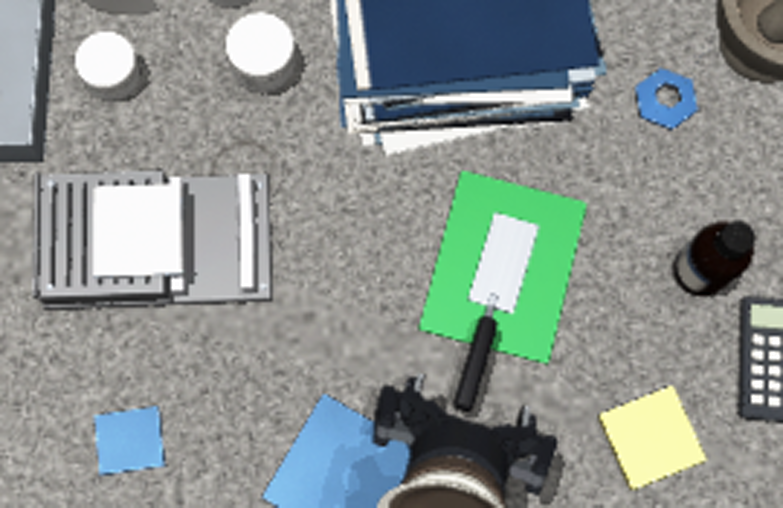

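```bash
python3 -c "
from workcell import bot
print(bot.job_done())"
```

```text
the job is handed in; nothing more can be done
None
```

The tile is flipped and lying white face up on the upper bed, and the turner is back with its blade flat on the green mat. I handed the job in shortly after the 13.7 s mark; no verdict is reported.

**What I did:** I gripped the turner by its handle with the gripper pitched about 56° below horizontal. I slid the blade under the middle-sized tile between the rails and rolled it to 80° so the tile pivoted against the step. With the blade raised, I then nudged the tile over the step.

**Last checks from the cameras:**

| Item | Measured | Limit |
|---|---|---|
| Tile centre along the stand's x | about 1 mm from the bed's middle | within 35 mm |
| Tile centre from the step edge | about 24 mm | 15 to 85 mm |
| Tile level (top face at 48 mm) | within 0.01 rad | 0.1 rad |
| Blade centre from the mat's centre | about 2.5 mm | 40 mm |
| Blade level | within about 0.015 rad | 0.1 rad |

- **Jar and bottle:** They look undisturbed in the pictures taken at the end; I did not measure them again.
- **Robot:** The gripper is open and clear of everything.

**What disagreed:**
- My first two automatic tile measurements after the flip gave 69 and 48 mm from the step. They picked up other bright areas of the stand, so I dropped them. Reading the tile's corners by eye and a stricter repeat measurement both gave 24 mm.
- While the blade was at the stand, the two cameras disagreed on its sideways position by about 1 mm.

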